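Close the light-curing station and log the resin jar

TASK

Lay the orange cover plate gently (without dropping it) into the well of the grey curing station and press both its ends down until it sits level and fully home. Then turn the jar that stands on the label reader, keeping it upright on its black pad, so that its red mark faces the reader's window, and last of all press the green start button right down and let it come up again. Do not press the button before that, and leave everything else on the bench where it is.

Things in the scene. Friction and masses are not known exactly. Their poses are not given: they have to be found in the camera images.
- station: fixed grey curing station, a box 130 (x) x 260 (y) x 60 mm high on the bench; origin at the centre of its underside, z up. In its top, on the +y part, is a well 96 (x) x 126 (y) x 14 mm deep, open in its middle over a chamber holding a dental model; the green start button is on the -y part
- station_well (a point): centre of the well's floor, 46 mm above the bench; axes as the station. 48 mm to its +y and -y a white lift pad, 60 (x) x 12 (y) mm, stands 4 to 10 mm proud of the floor, each at its own height. A pad stays put by friction and sinks flush when pressed with over 6 N: the cover laid on the pads stands high and sloping until both ends are pushed down
- cover: loose orange plate 90 (x) x 120 (y) x 14 mm, 0.25 kg, with a black grip rib across its middle (56 mm along x, 12 mm thick in y, top 38 mm above the underside); origin at the centre of the underside. Fits the well with 3 mm to spare all round, either way round, long side along the station's y. Home, it lies on the well's floor, top flush with the station's top. Starts flat on the bench
- reader: fixed label reader: grey base plate 220 (x) x 110 (y) x 12 mm, origin at the centre of its underside. On its +x end a white block 70 x 90 mm, top 70 mm above the bench, whose face towards -x carries a black window; on its -x end a black round pad 84 mm across, top 15 mm above the bench, where the jar stands
- reader_window (a point): centre of the reader's window, on the block's face that looks along the reader's -x, 45 mm above the bench
- reader_pad (a point): centre of the top of the reader's black round pad, 85 mm in front of the window
- jar_red: loose white jar with a grey lid, 60 mm across, 90 mm high (lid 56 mm across, top 18 mm), 0.3 kg, upright on the reader's pad; origin at the centre of its underside, z up. Its red mark, an upright stripe about 28 mm wide, is on the side towards its +x axis; a red bar on the lid runs from the middle towards the mark
- jar_red_mark (a point): centre of the red stripe, on the jar's side, 31 mm from its axis and 37 mm above its underside
- start (a joint): green push button, 32 mm across, in a black round housing 48 mm across on the station's top; 0 m up, 0.006 m right down, takes about 5 N, springs back
- start_top (a point): centre of the top face of the green button, about 78 mm above the bench when up
- jar_blue: bystander: same jar with a blue mark, 60 mm across, 90 mm high; origin under its centre
- model: bystander: white plaster dental model 75 x 80 x 33 mm; origin under its centre
- bowl: bystander: green mixing bowl, 100 mm across, 60 mm high; origin under its centre
- spatula: bystander: spatula 180 mm long lying on the bench
- tin: bystander: metal tin 64 mm across, 50 mm high; origin under its centre
- dropper: bystander: amber bottle 44 mm across, 90 mm high; origin under its centre

How it is judged:
By the outcome, as a careful person would: the job done as asked, in the order asked, and still so for the second after the job is handed in, with the robot touching nothing.
It also fails if it takes over 70 s, if anything falls off the work surface, if the arm or the gripper's body presses on something with over 40 N, if the wrist force passes 120 N, or if a joint passes its speed limit or range.

ROBOT

A 6-joint arm with a two-finger parallel gripper is mounted at the origin on the work surface. World frame = base frame: x ahead of the robot, y to its left, z up, the work surface at z = 0. Lengths are in m, angles in rad, forces in N, time in s.
With the tool pointing down it reaches from about 0.35 to 0.975 m from the base axis. Payload 4.9 kg.
Tool frame: the origin (TCP) lies on the centre line of the jaws, within the pads' length; the fingertips stand 19 mm ahead of it and the grasp point (between the pads) is the TCP; z points along the fingers, y is the line along which they close (so a half turn about z gives the same grasp; the last joint's range is limited). The gripper opens to 85 mm and grips with 20 to 120 N. Pads are 22 mm wide; open, the fingers measure 114 mm over their backs; the gripper's body (76 mm by 85 mm) begins 54 mm behind the grasp point. The pads swing forward as they close: fully open they stand 13 mm farther back than shut.
Start: joints at [-0.119, 0.053, 1.613, -0, 1.476, -0.119], TCP at [0.625, 0, 0.25] pointing down, gripper open.
Joint ranges: [-3.01, 3.01], [-1.01, 2.22], [0.06, 2.58], [-1.02, 4.17], [0.09, 2.62], [-3.14, 3.14]. Speed limits (rad/s): [2.57, 2.57, 3.14, 3.14, 3.14, 3.14].

INTERFACE

Orientations are given as a unit quaternion [w, x, y, z].
In Python, from plant import state, grab_frame, ticket, spotter gives the robot as it stands.
- The arm moves only by the tool apply_moves, never from a script. Its argument "series" is a list of rows, each an object of numbers: "jaw": the closure, from 0 (fully open) to 1 (shut); "dx", "dy", "dz": the shift along the tool's x, y, z in mm; "turn": the turn about the tool's z in rad. A call has 1 to 5 rows; each row is the pose to reach, as a shift and turn from the pose commanded when the call began, along the tool's axes at that moment; what a row does not reach only later rows make up. A row lasts 1/12 s, in which the tool goes at most 41.7 mm and 7.16 degrees, less where a joint would pass 70% of its speed; a pose out of reach is approached as far as the arm can. A call with a gripper value outside its range is refused whole. The fingers move at their own pace and stop on an object; the grip force is fixed at half the most. Time passes only in rows, so rows that repeat a pose let the fingers close. It gives the time, the measured TCP pose, the force, the opening and the grip force at its end, in the units of the state.
- state(): the state, without advancing time (a new reading comes with each control period).
- grab_frame(name): name is "scene" or "side" or "wrist"; returns a dict with "pixels" (384x512x3 uint8, red, green, blue), "mtx" (3x3 intrinsics, pixels), "dist_coeffs" ([k1, k2, p1, p2, k3] as OpenCV has them; the pictures are not rectified), "camera_from_world" (4x4, takes a point from world to camera coordinates). Camera axes: x right, y down, z forward; pixel columns grow to the right and rows downward; lengths in m; the calibration is good to about 2 mm. A picture is of the moment at which its call begins. There is no depth.
- ticket.job_done(): hands the job in; it is judged then, once.
Trained networks look in a picture, given as the dict that the camera call returned (one of the last four; its "shot" number tells which), for a name from the list of things; names that differ only in an ending like _2 or _b are one class to them, and where a whole thing is asked for, a point or a joint stands for the part that bears it (a point fixed in the world has none). Each returns a list of dicts, best first, with "conf" (0 to 1); they miss things now and then, are a little off and sometimes report something else, mostly with a low value. They report only what shows in the picture. A call takes as long as a camera call.
- spotter.outline_of(picture, target): "region" (384x512 bool, what is visible of it) and "extent" ([left, top, right, bottom] in pixels, round what is visible of it).
The state is a dict: "time": time; "joint_pos": joint angles; "joint_vel": joint speeds; "joint_efforts": joint torques, N m; "tool_pos": TCP position; "tool_rot": TCP orientation; "contact_force": force on the tool from outside, world axes, zero at the start; "ft_torque": the same for the moment, N m; "gripper_width": opening from 0.0 (shut) to 1.0 (fully open); "grasp_force": force on a finger pad.
Only numpy, scipy, OpenCV 4.12 (cv2) and the standard library are available. Lean on these libraries where they do the work, as an engineer would, in place of code of your own. Each camera call takes 0.05 s, during which the arm holds its last target. There are 200 camera calls.

## Working session

There is one attempt and no reset: what is moved stays moved. The work goes in short steps, Python scripts to look and compute and a tool call to move; the robot and the scene stay as the last step left them, time stands still between calls to the robot, and variables do not carry over. Pictures are saved under pics/ and viewed, at most 10 in all, crops included, and the job is handed in when it is done.

Besides the shell and the picture viewer there is one more tool, called by a JSON object that holds its "api" and its "payload", one argument or row to a line. apply_moves: Moves the arm, as the interface text tells. Its arguments: {"type":"object","properties":{"series":{"type":"array","items":{"type":"object","properties":{"jaw":{"type":"number"},"dx":{"type":"number"},"dy":{"type":"number"},"dz":{"type":"number"},"turn":{"type":"number"}}}}},"required":["series"]}

```bash
mkdir -p pics; ls
python3 - <<'E'
from plant import state, grab_frame, spotter
import cv2,pickle,numpy as np
s=state();print({k:np.round(v,3).tolist() for k,v in s.items()})
D={}
for n in["scene","side"]:
    p=grab_frame(n);D[n]=p
    for t in["station","cover","reader","jar_red","start_top","jar_red_mark"]:
        r=spotter.outline_of(p,t)
        D[n,t]=r
        print(n,t,[(round(o["conf"],2),np.round(o["extent"]).tolist()) for o in r[:2]])
    cv2.imwrite(f"pics/{n}0.png",cv2.resize(p["pixels"][:,:,::-1],(800,600),interpolation=cv2.INTER_CUBIC))
    print(p["mtx"].tolist(),p["dist_coeffs"],np.round(p["camera_from_world"],3).tolist())
pickle.dump(D,open("d0.pkl","wb"))
E
```

```text
pics
{'time': 0.0, 'joint_pos': [-0.119, 0.053, 1.614, 0.0, 1.476, -0.119], 'joint_vel': [-0.001, -0.001, 0.0, 0.0, 0.0, -0.002], 'joint_efforts': [0.0, -39.367, -37.018, -0.0, 0.007, -0.0], 'tool_pos': [0.624, 0.0, 0.249], 'tool_rot': [-0.001, 0.707, 0.707, -0.001], 'contact_force': [-0.526, -0.649, 0.02], 'ft_torque': [-0.026, 0.025, -0.008], 'grasp_force': 0.0, 'gripper_width': 0.996}
scene station [(0.8, [263.0, 132.0, 346.0, 190.0]), (0.44, [247.0, 131.0, 264.0, 149.0])]
scene cover [(0.57, [247.0, 196.0, 292.0, 227.0])]
scene reader [(0.8, [152.0, 219.0, 232.0, 308.0])]
scene jar_red [(0.92, [186.0, 241.0, 213.0, 285.0]), (0.4, [153.0, 220.0, 232.0, 305.0])]
scene start_top [(0.52, [282.0, 159.0, 291.0, 159.0]), (0.48, [244.0, 196.0, 292.0, 225.0])]
scene jar_red_mark [(0.94, [187.0, 245.0, 214.0, 288.0])]
[[403.03050475215997, 0.0, 256.6462666953592], [0.0, 403.03050475215997, 192.05646094639192], [0.0, 0.0, 1.0]] [-0.14458224  0.          0.          0.          0.        ] [[0.777, 0.629, -0.017, -0.404], [0.388, -0.5, -0.774, -0.153], [-0.496, 0.595, -0.633, 1.473], [0.0, 0.0, 0.0, 1.0]]
side station [(0.91, [194.0, 135.0, 239.0, 195.0])]
side cover [(0.68, [297.0, 171.0, 331.0, 200.0])]
side reader [(0.71, [246.0, 269.0, 343.0, 321.0]), (0.38, [192.0, 135.0, 240.0, 197.0])]
side jar_red [(0.86, [302.0, 253.0, 332.0, 297.0])]
side start_top [(0.46, [211.0, 161.0, 220.0, 169.0])]
side jar_red_mark [(0.69, [302.0, 253.0, 332.0, 298.0]), (0.31, [241.0, 195.0, 276.0, 227.0])]
[[357.92848184506005, 0.0, 252.07550488278423], [0.0, 357.92848184506005, 194.2763039163404], [0.0, 0.0, 1.0]] [-0.08840451  0.          0.          0.          0.        ] [[0.933, -0.359, -0.009, -0.504], [-0.237, -0.597, -0.767, 0.198], [0.27, 0.718, -0.642, 0.915], [0.0, 0.0, 0.0, 1.0]]
```

View pics/scene0.png

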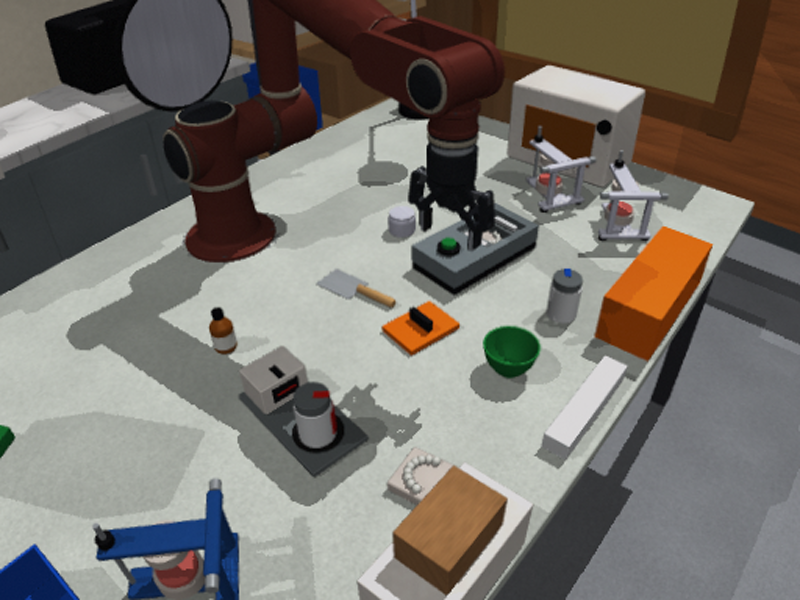

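View pics/side0.png

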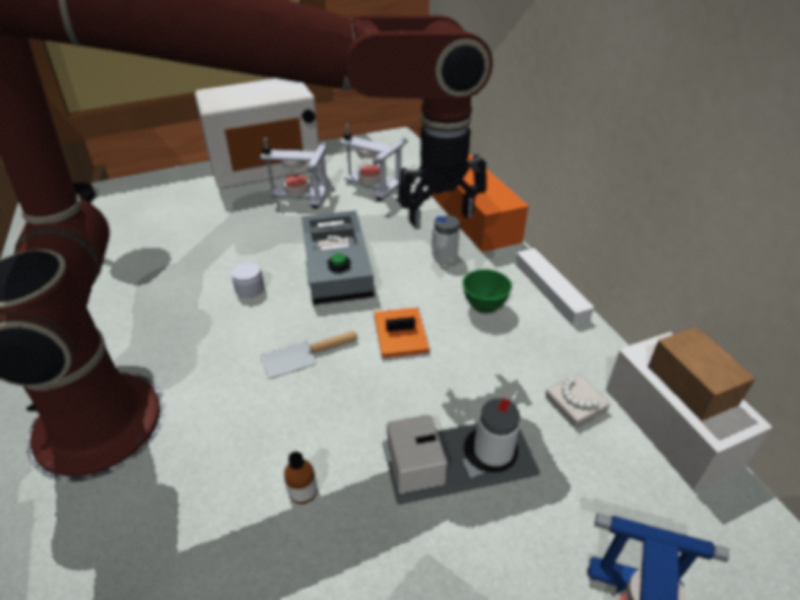

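The scene view (800x600) shows the cover at about (421,327), the station with its button at (449,243), and the jar on the reader with its lid at (313,395). Its red bar points to the image right, away from the window at (287,388). In the side view the cover is at (402,331), the button at (339,262) and the lid at (498,415).

```bash
cat > h.py <<'E'
import numpy as np,cv2
def back(p,px,z):
    """pixels (N,2) -> world points on plane z"""
    u=cv2.undistortPoints(np.float64(px).reshape(-1,1,2),p["mtx"],p["dist_coeffs"]).reshape(-1,2)
    T=p["camera_from_world"];R=T[:3,:3];c=-R.T@T[:3,3]
    d=np.c_[u,np.ones(len(u))]@R
    return c+d*((np.broadcast_to(z,len(u))-c[2])/d[:,2])[:,None]
def proj(p,X):
    T=p["camera_from_world"]
    return cv2.projectPoints(np.float64(X).reshape(-1,1,3),cv2.Rodrigues(T[:3,:3])[0],T[:3,3],p["mtx"],p["dist_coeffs"])[0].reshape(-1,2)
E
python3 - <<'E'
import pickle,numpy as np
from h import *
from plant import state
D=pickle.load(open("d0.pkl","rb"));k=1/1.5625
f=lambda n,px,z:print(n,np.round(back(D[n],np.array(px)*k,z),3).tolist())
f("scene",[(382,326),(432,303),(460,326),(412,352)],.014)
f("side",[(376,312),(421,309),(428,349),(383,355)],.014)
f("scene",[(449,243)],.078);f("side",[(339,260)],.078)
f("scene",[(413,249),(455,278),(538,237),(490,208)],.06)
f("side",[(304,218),(357,211),(372,288),(313,298)],.06)
f("scene",[(313,392)],.105);f("side",[(499,413)],.105)
f("scene",[(242,400),(318,471),(367,435)],.012)
f("scene",[(242,375),(257,392)],.07)
f("side",[(388,424),(399,499),(538,474),(521,424)],.012)
E
```

```text
scene [[0.503, -0.036, 0.014], [0.537, 0.077, 0.014], [0.62, 0.055, 0.014], [0.592, -0.057, 0.014]]
side [[0.531, 0.076, 0.014], [0.617, 0.052, 0.014], [0.585, -0.057, 0.014], [0.503, -0.041, 0.014]]
scene [[0.494, 0.191, 0.078]]
side [[0.492, 0.185, 0.078]]
scene [[0.433, 0.149, 0.06], [0.559, 0.121, 0.06], [0.616, 0.349, 0.06], [0.47, 0.387, 0.06]]
side [[0.471, 0.401, 0.06], [0.595, 0.385, 0.06], [0.531, 0.095, 0.06], [0.416, 0.108, 0.06]]
scene [[0.587, -0.291, 0.105]]
side [[0.587, -0.297, 0.105]]
scene [[0.437, -0.326, 0.012], [0.639, -0.347, 0.012], [0.652, -0.249, 0.012]]
scene [[0.443, -0.317, 0.07], [0.491, -0.327, 0.07]]
side [[0.457, -0.189, 0.012], [0.425, -0.32, 0.012], [0.632, -0.359, 0.012], [0.656, -0.268, 0.012]]
```

{"api": "apply_moves", "payload": {
  "series": [
    {"dx": 120,"dy": -95,"dz": -100},
    {"dx": 120,"dy": -95,"dz": -100},
    {"dx": 120,"dy": -95,"dz": -100},
    {"dx": 120,"dy": -95,"dz": -100},
    {"dx": 120,"dy": -95,"dz": -100}
  ]
}}

```text
invalid input at $.series[0]: expected keys jaw, dx, dy, dz, turn
```

Run:
```python
from plant import state, grab_frame
import cv2,pickle,numpy as np
p=grab_frame("wrist");pickle.dump(p,open("w1.pkl","wb"))
print(np.round(state()["tool_pos"],3),p["mtx"].tolist(),p["dist_coeffs"],np.round(p["camera_from_world"],3).tolist())
cv2.imwrite("pics/w1.png",cv2.resize(p["pixels"][:,:,::-1],(800,600),interpolation=cv2.INTER_CUBIC))
```

```text
[0.625 0.    0.25 ] [[319.1713553695981, 0.0, 260.14958054918134], [0.0, 319.1713553695981, 187.5967802760997], [0.0, 0.0, 1.0]] [-0.06939138  0.          0.          0.          0.        ] [[1.0, 0.0, -0.001, -0.625], [0.0, -0.96, 0.279, -0.037], [-0.0, -0.279, -0.96, 0.379], [0.0, 0.0, 0.0, 1.0]]
```

View pics/w1.png

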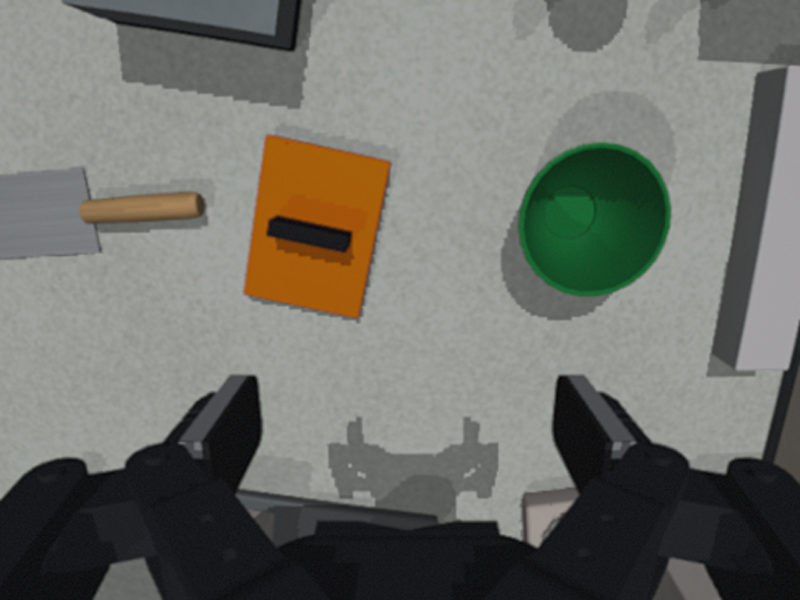

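The wrist view shows the cover clearly, with corners near (267,136), (390,162), (358,319) and (246,294) and its rib at (310,232). The move was refused because every row needs all the keys.

{"api": "apply_moves", "payload": {
  "series": [
    {"jaw": 0,"dx": 120,"dy": -95,"dz": -60,"turn": 0},
    {"jaw": 0,"dx": 120,"dy": -95,"dz": -60,"turn": 0},
    {"jaw": 0,"dx": 120,"dy": -95,"dz": -60,"turn": 0},
    {"jaw": 0,"dx": 120,"dy": -95,"dz": -60,"turn": 0},
    {"jaw": 0,"dx": 120,"dy": -95,"dz": -60,"turn": 0}
  ]
}}

```text
time: 1.17
tool_pos: [0.5283, 0.1241, 0.3148]
tool_rot: [0.001, 0.705, 0.709, 0.003]
contact_force: [0.7, 0.5, 0.5]
gripper_width: 0.999
grasp_force: 0.0
```

Run:
```python
from plant import state, grab_frame
from h import *
import pickle
p=pickle.load(open("w1.pkl","rb"))
q=np.array([(267,136),(390,162),(358,319),(246,294)])*.64
im=cv2.cvtColor(p["pixels"],cv2.COLOR_RGB2HSV)
m=cv2.inRange(im,(5,180,60),(20,255,255))
n,l,s,c=cv2.connectedComponentsWithStats(m);i=1+s[1:,4].argmax()
hull=cv2.convexHull(cv2.findContours((l==i).astype("uint8"),0,2)[0][0])
W=back(p,hull.reshape(-1,2),.014)
print(cv2.minAreaRect(np.float32(W[:,:2]*1000)))
print(back(p,q,.014).round(4).tolist())
print("rib top",back(p,np.array([(310,225)])*.64,.038).round(4).tolist())
p=grab_frame("wrist");pickle.dump(p,open("w2.pkl","wb"))
print(np.round(state()["tool_pos"],3))
cv2.imwrite("pics/w2.png",cv2.resize(p["pixels"][:,:,::-1],(800,600),interpolation=cv2.INTER_CUBIC))
```

```text
((557.49658203125, 13.596672058105469), (117.92262268066406, 87.78834533691406), 77.548828125)
[[0.5276, 0.0796, 0.014], [0.6133, 0.0614, 0.014], [0.5878, -0.055, 0.014], [0.5032, -0.0352, 0.014]]
rib top [[0.5595, 0.0206, 0.038]]
[0.529 0.122 0.313]
```

View pics/w2.png

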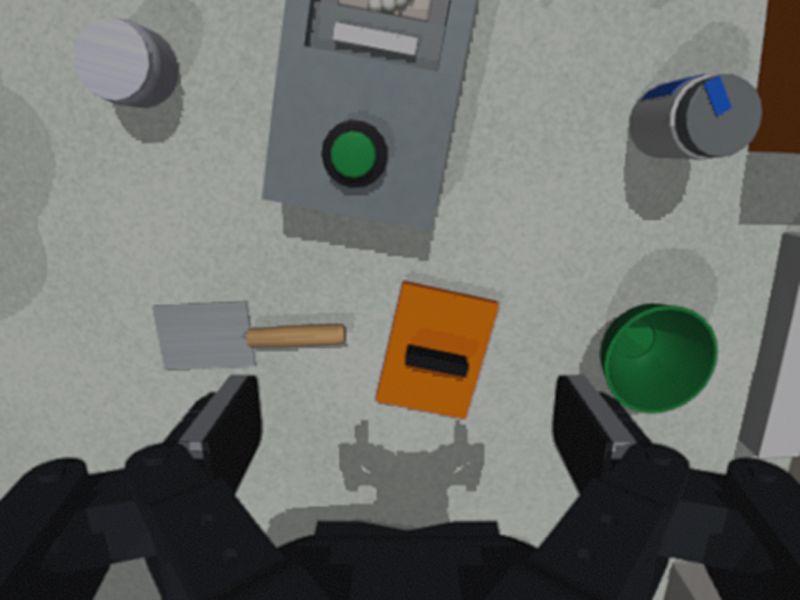

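The view shows the cover at (437,349), the button at (353,155) and only part of the well at (385,20). I need one more view farther along +y.

{"api": "apply_moves", "payload": {
  "series": [
    {"jaw": 0,"dx": 100,"dy": 0,"dz": -20,"turn": 0},
    {"jaw": 0,"dx": 100,"dy": 0,"dz": -20,"turn": 0},
    {"jaw": 0,"dx": 100,"dy": 0,"dz": -20,"turn": 0},
    {"jaw": 0,"dx": 100,"dy": 0,"dz": -20,"turn": 0}
  ]
}}

```text
time: 1.55
tool_pos: [0.5304, 0.2225, 0.3306]
tool_rot: [-0.0, 0.706, 0.708, 0.001]
contact_force: [0.3, 0.1, -0.0]
gripper_width: 0.999
grasp_force: 0.0
```

Run:
```python
from plant import state, grab_frame
from h import *
import pickle
p=pickle.load(open("w2.pkl","rb"))
im=cv2.cvtColor(p["pixels"],cv2.COLOR_RGB2HSV)
def big(m):
    n,l,s,c=cv2.connectedComponentsWithStats(m);i=1+s[1:,4].argmax()
    return cv2.convexHull(cv2.findContours((l==i).astype("uint8"),0,2)[0][0]).reshape(-1,2)
m=cv2.inRange(im,(5,180,60),(20,255,255));m[:,320:]=0
print(cv2.minAreaRect(np.float32(back(p,big(m),.014)[:,:2]*1000)))
p=grab_frame("wrist");pickle.dump(p,open("w3.pkl","wb"))
s=state();print(np.round(s["tool_pos"],4),np.round(s["tool_rot"],4))
cv2.imwrite("pics/w3.png",cv2.resize(p["pixels"][:,:,::-1],(800,600),interpolation=cv2.INTER_CUBIC))
```

```text
((556.7523803710938, 15.304252624511719), (119.10079193115234, 87.11068725585938), 77.47396850585938)
[0.5304 0.2207 0.3299] [ 1.000e-04  7.064e-01  7.078e-01 -3.000e-04]
```

View pics/w3.png

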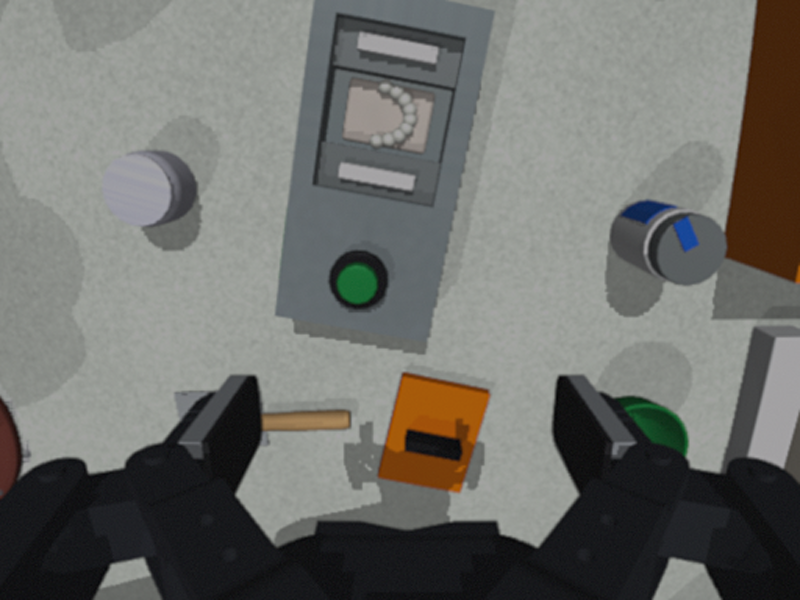

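The whole well shows, with corners near (336,14), (467,38), (434,207) and (314,185). The button is at (357,283) and the station's front corners are at (276,315) and (425,353).

Run:
```python
from h import *
import pickle
from scipy.optimize import least_squares
p=pickle.load(open("w3.pkl","rb"))
g=cv2.cvtColor(p["pixels"],cv2.COLOR_RGB2GRAY)
def rect(q,L,z,name):
    q=np.float32(q)*.64-.18
    r=cv2.cornerSubPix(g,q.reshape(-1,1,2).copy(),(4,4),(-1,-1),(3,50,.01)).reshape(-1,2)
    for lab,c in(("click",q),("sub",r)):
        W=back(p,c,z)[:,:2]*1000
        def mod(v):
            a=v[2];return v[:2]+L@np.array([[np.cos(a),np.sin(a)],[-np.sin(a),np.cos(a)]])
        f=least_squares(lambda v:(mod(v)-W).ravel(),[530,300,-.2])
        print(name,lab,f.x.round(3),"res",(f.fun.reshape(-1,2)).round(1).tolist())
rect([(336,14),(467,38),(434,207),(314,185)],np.array([(-48,63),(48,63),(48,-63),(-48,-63)]),.06,"well")
rect([(494,12),(425,353),(276,315)],np.array([(65,130),(65,-130),(-65,-130)]),.06,"station")
hsv=cv2.cvtColor(p["pixels"],cv2.COLOR_RGB2HSV);m=cv2.inRange(hsv,(50,120,50),(80,255,255));m[:,300:]=0
ys,xs=np.nonzero(m);print("btn",back(p,[(xs.mean(),ys.mean())],.0775).round(4))
for n,i in(("w2",0),):
    p2=pickle.load(open("w2.pkl","rb"));m=cv2.inRange(cv2.cvtColor(p2["pixels"],cv2.COLOR_RGB2HSV),(50,120,50),(80,255,255));m[:,300:]=0
    ys,xs=np.nonzero(m);print("btn2",back(p2,[(xs.mean(),ys.mean())],.0775).round(4))
```

```text
well click [ 5.15552e+02  3.19091e+02 -1.72000e-01] res [[0.4, 0.7], [-0.2, 0.4], [0.3, -0.3], [-0.6, -0.8]]
well sub [ 5.14870e+02  3.19332e+02 -1.75000e-01] res [[-0.1, -0.0], [0.3, 0.2], [0.3, -0.1], [-0.5, -0.1]]
station click [ 5.06715e+02  2.71617e+02 -1.83000e-01] res [[1.4, -3.0], [0.6, 6.5], [-2.0, -3.5]]
station sub [ 5.06417e+02  2.71482e+02 -1.86000e-01] res [[0.9, -4.3], [0.5, 7.5], [-1.4, -3.2]]
btn [[0.4914 0.1918 0.0775]]
btn2 [[0.4914 0.1919 0.0775]]
```

{"api": "apply_moves", "payload": {
  "series": [
    {"jaw": 0,"dx": -206,"dy": 27,"dz": 30,"turn": -0.62},
    {"jaw": 0,"dx": -206,"dy": 27,"dz": 30,"turn": -0.62},
    {"jaw": 0,"dx": -206,"dy": 27,"dz": 30,"turn": -0.62},
    {"jaw": 0,"dx": -206,"dy": 27,"dz": 30,"turn": -0.62},
    {"jaw": 0,"dx": -206,"dy": 27,"dz": 30,"turn": -0.62}
  ]
}}

```text
time: 2.02
tool_pos: [0.5545, 0.0281, 0.3016]
tool_rot: [-0.0, 0.476, 0.88, -0.001]
contact_force: [0.7, 0.1, -0.2]
gripper_width: 1.004
grasp_force: 0.0
```

{"api": "apply_moves", "payload": {
  "series": [
    {"jaw": 0,"dx": 0,"dy": 0,"dz": 150,"turn": -0.733},
    {"jaw": 0,"dx": 0,"dy": 0,"dz": 150,"turn": -0.733},
    {"jaw": 0,"dx": 0,"dy": 0,"dz": 150,"turn": -0.733},
    {"jaw": 0,"dx": 0,"dy": 0,"dz": 150,"turn": -0.733},
    {"jaw": 0,"dx": 0,"dy": 0,"dz": 150,"turn": -0.733}
  ]
}}

```text
time: 2.43
tool_pos: [0.5493, 0.0298, 0.1435]
tool_rot: [-0.008, 0.182, 0.983, -0.001]
contact_force: [0.1, -0.0, 0.8]
gripper_width: 1.003
grasp_force: 0.0
```

```bash
cat >> h.py <<'E'
from scipy.spatial.transform import Rotation
def to(x,y,z=None,yaw=None):
    """print move from measured pose to world target; yaw = direction of tool y in world (mod pi)"""
    from plant import state
    s=state();q=s["tool_rot"];R=Rotation.from_quat([q[1],q[2],q[3],q[0]]).as_matrix()
    P=s["tool_pos"];d=np.array([x,y,P[2] if z is None else z])-P
    a=np.arctan2(R[1,1],R[0,1])
    t=0 if yaw is None else -((yaw-a+np.pi/2)%np.pi-np.pi/2)
    print("pos",P.round(4),"yaw",a.round(4),"tilt",R[:,2].round(3),"move mm",(R.T@d*1000).round(1),"turn",round(t,4),"F",s["contact_force"].round(1),"w",round(s["gripper_width"],3),"j",s["joint_pos"].round(2),"t",round(s["time"],2))
E
python3 -c "
from h import *
to(.557,.0145,.045,np.pi/2-.218)"
```

```text
pos [0.5493 0.0298 0.1435] yaw 1.2041 tilt [-0.015  0.    -1.   ] move mm [-14.1 -11.   98.4] turn -0.1487 F [ 0.1 -0.   0.8] w 1.003 j [-0.08 -0.03  1.88 -0.    1.31 -1.28] t 2.43
```

{"api": "apply_moves", "payload": {
  "series": [
    {"jaw": 0.3,"dx": -14,"dy": -11,"dz": 60,"turn": -0.1},
    {"jaw": 0.3,"dx": -14,"dy": -11,"dz": 60,"turn": -0.1},
    {"jaw": 0.3,"dx": -14,"dy": -11,"dz": 60,"turn": -0.1},
    {"jaw": 0.3,"dx": -14,"dy": -11,"dz": 60,"turn": -0.1},
    {"jaw": 0.3,"dx": -14,"dy": -11,"dz": 60,"turn": -0.1}
  ]
}}

```text
time: 2.85
tool_pos: [0.5644, 0.0155, 0.0939]
tool_rot: [0.001, 0.135, 0.991, -0.0]
contact_force: [-0.1, 1.0, 0.9]
gripper_width: 0.702
grasp_force: 0.0
```

```bash
python3 -c "
from h import *
to(.557,.0145,.042,np.pi/2-.218)"
```

```text
pos [0.5644 0.0155 0.0939] yaw 1.2992 tilt [ 0.001 -0.    -1.   ] move mm [ 7.  -2.9 51.9] turn -0.0536 F [-0.1  1.   0.9] w 0.702 j [-0.1   0.06  1.88 -0.    1.2  -1.4 ] t 2.85
```

{"api": "apply_moves", "payload": {
  "series": [
    {"jaw": 0.3,"dx": 7,"dy": -3,"dz": 25,"turn": -0.054},
    {"jaw": 0.3,"dx": 7,"dy": -3,"dz": 50,"turn": -0.054},
    {"jaw": 0.5,"dx": 7,"dy": -3,"dz": 50,"turn": -0.054},
    {"jaw": 0.7,"dx": 7,"dy": -3,"dz": 50,"turn": -0.054},
    {"jaw": 0.7,"dx": 7,"dy": -3,"dz": 50,"turn": -0.054}
  ]
}}

```text
time: 3.27
tool_pos: [0.558, 0.0153, 0.0453]
tool_rot: [0.002, 0.108, 0.994, -0.0]
contact_force: [-0.6, -0.1, 0.3]
gripper_width: 0.308
grasp_force: 0.0
```

```bash
python3 -c "
from h import *
to(.557,.0145,.037,np.pi/2-.218)
from plant import grab_frame
p=grab_frame('side');cv2.imwrite('pics/s1.png',cv2.resize(p['pixels'][140:260,240:400,::-1],(800,600),interpolation=cv2.INTER_CUBIC))"
```

```text
pos [0.558  0.0153 0.0453] yaw 1.3547 tilt [ 0.004 -0.    -1.   ] move mm [ 0.8 -1.   8.3] turn 0.0019 F [-0.6 -0.1  0.3] w 0.308 j [-0.11  0.11  1.92 -0.    1.11 -1.46] t 3.27
```

View pics/s1.png

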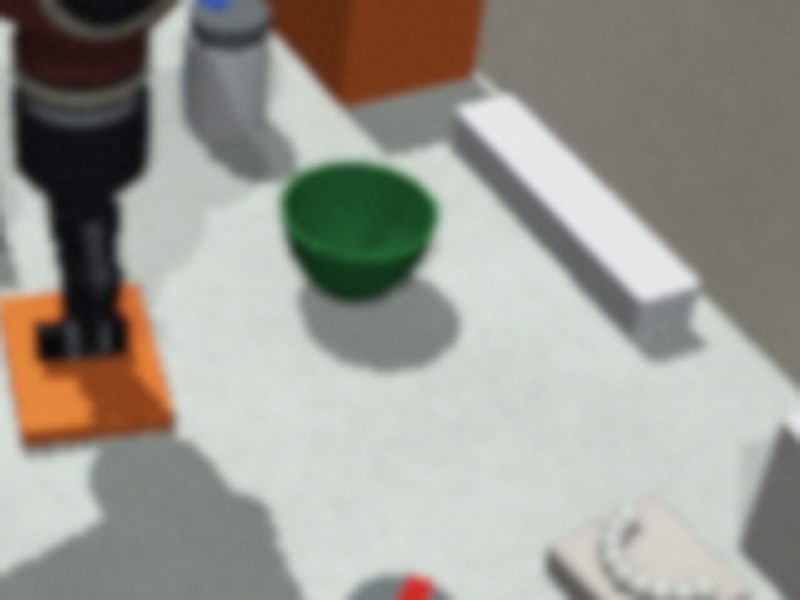

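The fingers straddle the rib over the cover (crop, about (85,330)), so I'll lower and close.

{"api": "apply_moves", "payload": {
  "series": [
    {"jaw": 0.7,"dx": 1,"dy": -1,"dz": 6,"turn": 0},
    {"jaw": 0.7,"dx": 1,"dy": -1,"dz": 6,"turn": 0},
    {"jaw": 1,"dx": 1,"dy": -1,"dz": 6,"turn": 0},
    {"jaw": 1,"dx": 1,"dy": -1,"dz": 6,"turn": 0},
    {"jaw": 1,"dx": 1,"dy": -1,"dz": 6,"turn": 0}
  ]
}}

```text
time: 3.73
tool_pos: [0.5556, 0.0145, 0.0375]
tool_rot: [0.0, 0.108, 0.994, -0.0]
contact_force: [-0.5, -0.8, 2.7]
gripper_width: 0.122
grasp_force: 61.8
```

```bash
python3 -c "
from h import *
to(.557,.0145,.15,np.pi/2-.218)"
```

```text
pos [0.5556 0.0145 0.0375] yaw 1.3547 tilt [ 0.001 -0.    -1.   ] move mm [  -1.5    0.3 -112.5] turn 0.0019 F [-0.5 -0.8  2.7] w 0.122 j [-0.11  0.12  1.92 -0.    1.1  -1.46] t 3.73
```

{"api": "apply_moves", "payload": {
  "series": [
    {"jaw": 1,"dx": 0,"dy": 0,"dz": -30,"turn": 0},
    {"jaw": 1,"dx": 0,"dy": 0,"dz": -60,"turn": 0},
    {"jaw": 1,"dx": 0,"dy": 0,"dz": -95,"turn": 0},
    {"jaw": 1,"dx": 0,"dy": 0,"dz": -130,"turn": 0},
    {"jaw": 1,"dx": 0,"dy": 0,"dz": -130,"turn": 0}
  ]
}}

```text
time: 4.15
tool_pos: [0.5594, 0.0142, 0.1751]
tool_rot: [0.007, 0.108, 0.994, 0.0]
contact_force: [2.7, -0.2, -0.9]
gripper_width: 0.124
grasp_force: 61.2
```

```bash
python3 -c "
from h import *
to(.5149,.3193,.17,np.pi/2-.175)"
```

```text
pos [0.5594 0.0142 0.1751] yaw 1.3547 tilt [ 0.013 -0.001 -1.   ] move mm [108.9 288.4   4.1] turn -0.0411 F [ 2.7 -0.2 -0.9] w 0.124 j [-0.11 -0.05  1.85  0.    1.33 -1.46] t 4.15
```

{"api": "apply_moves", "payload": {
  "series": [
    {"jaw": 1,"dx": 13,"dy": 35,"dz": 0,"turn": -0.02},
    {"jaw": 1,"dx": 25,"dy": 70,"dz": 0,"turn": -0.041},
    {"jaw": 1,"dx": 38,"dy": 105,"dz": 0,"turn": -0.041},
    {"jaw": 1,"dx": 51,"dy": 140,"dz": 0,"turn": -0.041},
    {"jaw": 1,"dx": 64,"dy": 175,"dz": 0,"turn": -0.041}
  ]
}}

```text
time: 4.57
tool_pos: [0.5288, 0.2006, 0.1651]
tool_rot: [-0.001, 0.088, 0.996, -0.0]
contact_force: [0.2, -0.2, -4.1]
gripper_width: 0.123
grasp_force: 61.0
```

{"api": "apply_moves", "payload": {
  "series": [
    {"jaw": 1,"dx": 12,"dy": 35,"dz": 0,"turn": 0},
    {"jaw": 1,"dx": 24,"dy": 70,"dz": 0,"turn": 0},
    {"jaw": 1,"dx": 36,"dy": 95,"dz": 0,"turn": 0},
    {"jaw": 1,"dx": 36,"dy": 112,"dz": 0,"turn": 0},
    {"jaw": 1,"dx": 36,"dy": 112,"dz": 0,"turn": 0}
  ]
}}

```text
time: 4.98
tool_pos: [0.5129, 0.3187, 0.165]
tool_rot: [-0.001, 0.086, 0.996, 0.0]
contact_force: [0.3, -0.7, -3.2]
gripper_width: 0.121
grasp_force: 61.1
```

```bash
python3 -c "
from h import *
to(.5149,.3193,.12,np.pi/2-.175)
from plant import grab_frame
import pickle
P={}
for n in('wrist','side','scene'):
    P[n]=grab_frame(n)
pickle.dump(P,open('w4.pkl','wb'))
a=P['wrist']['pixels'];b=P['side']['pixels'][90:234,150:342]
c=np.vstack([cv2.resize(a,(400,300)),cv2.resize(b,(400,300))])
cv2.imwrite('pics/w4.png',np.hstack([c,cv2.resize(P['scene']['pixels'][90:240,240:340],(400,600))])[:,:,::-1])
to(.5149,.3193,.12,np.pi/2-.175)"
```

```text
pos [0.5129 0.3187 0.165 ] yaw 1.3994 tilt [-0.002  0.    -1.   ] move mm [-2.  1. 45.] turn 0.0036 F [ 0.3 -0.7 -3.2] w 0.121 j [ 0.43  0.07  1.74  0.    1.33 -0.97] t 4.98
pos [0.5136 0.3152 0.1653] yaw 1.3958 tilt [-0.002 -0.002 -1.   ] move mm [-0.7  4.4 45.3] turn 0.0 F [ 0.4 -0.3 -3.3] w 0.121 j [ 0.43  0.07  1.74 -0.    1.33 -0.97] t 5.13
```

View pics/w4.png

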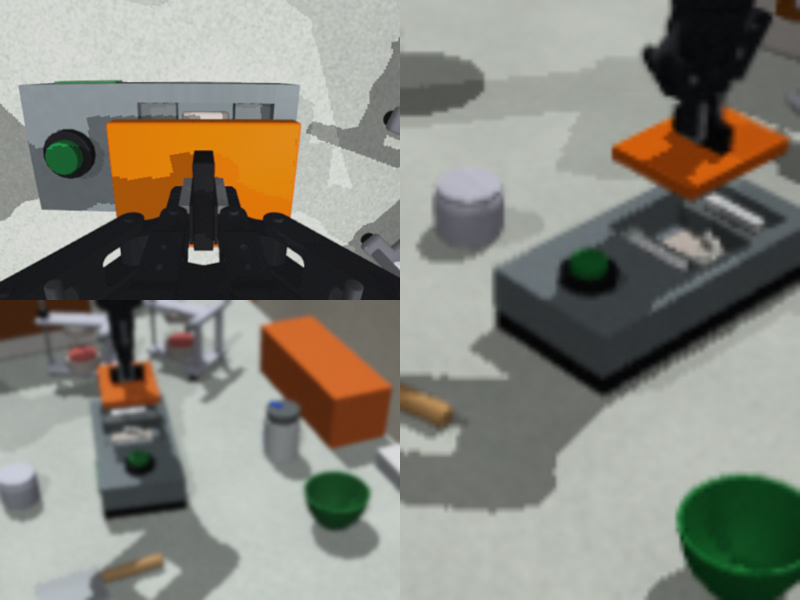

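The wrist picture shows the cover held level, its far edge at row 122 between columns 107 and 300 (400-wide panel). The well shows beyond it. I'll measure the cover's offset in the hand.

```bash
python3 -c "
from h import *
import pickle
p=pickle.load(open('w4.pkl','rb'))['wrist']
m=cv2.inRange(cv2.cvtColor(p['pixels'],cv2.COLOR_RGB2HSV),(5,180,60),(20,255,255));
n,l,s,c=cv2.connectedComponentsWithStats(m);m=l==1+s[1:,4].argmax()
s5=np.array([.5129,.3187]) # TCP at shot
yaw=1.3958;ty=np.array([np.cos(yaw),np.sin(yaw)]);tx=np.array([-np.sin(yaw),np.cos(yaw)])
def loc(px,z): return ((back(p,px,z)[:,:2]-s5)@np.c_[tx,ty]*1000)
z=.165-.0375+.014
rows=range(170,250,10)
e=[(np.nonzero(m[r])[0][0],np.nonzero(m[r])[0][-1]+1) for r in rows]
L=loc([(a-.5,r) for r,(a,b) in zip(rows,e)],z);R=loc([(b-.5,r) for r,(a,b) in zip(rows,e)],z)
print('L',L.round(1).tolist());print('R',R.round(1).tolist())
cols=range(150,380,25)
print('far top edge rows'); print([(int(c),int(np.nonzero(m[:,c])[0][0])) for c in cols])
pix=p['pixels'];print(pix[145:175:1,220].tolist()[:30])
print('far(first orange)',loc([(c,np.nonzero(m[:,c])[0][0]-.5) for c in cols],z).round(1).tolist())
"
```

```text
L [[36.6, -60.0], [31.6, -60.0], [26.6, -60.0], [21.5, -60.1], [16.3, -59.6], [10.9, -59.6], [5.5, -59.7], [-0.0, -59.7]]
R [[37.0, 58.2], [32.1, 58.2], [27.1, 57.8], [21.9, 57.8], [16.7, 57.9], [11.4, 58.0], [6.0, 58.1], [0.4, 58.2]]
far top edge rows
[(150, 154), (175, 154), (200, 153), (225, 153), (250, 154), (275, 154), (300, 153), (325, 154), (350, 154), (375, 155)]
[[125, 131, 133], [122, 128, 130], [107, 113, 115], [92, 96, 97], [84, 88, 89], [83, 90, 91], [87, 88, 88], [100, 73, 59], [111, 60, 25], [116, 59, 5], [125, 65, 9], [157, 80, 10], [197, 99, 10], [218, 109, 10], [222, 117, 10], [223, 124, 10], [222, 128, 10], [222, 129, 10], [222, 130, 10], [222, 130, 10], [222, 129, 10], [222, 129, 10], [222, 130, 10], [222, 129, 10], [222, 128, 10], [222, 129, 10], [222, 130, 10], [222, 129, 10], [222, 130, 10], [222, 130, 10]]
far(first orange) [[44.5, -52.7], [44.5, -40.8], [45.0, -29.0], [45.0, -17.3], [44.6, -5.6], [44.6, 6.0], [45.2, 17.7], [44.8, 29.5], [44.9, 41.3], [44.5, 53.3]]
```

```bash
python3 -c "
from h import *
import pickle
p=pickle.load(open('w4.pkl','rb'))['wrist']
m=cv2.inRange(cv2.cvtColor(p['pixels'],cv2.COLOR_RGB2HSV),(50,120,50),(80,255,255));m[:130]=0;m[230:]=0;m[:,150:]=0
ys,xs=np.nonzero(m);print('btn',len(xs),back(p,[(xs.mean(),ys.mean())],.0775).round(4))
yaw=1.3958;ty=np.array([np.cos(yaw),np.sin(yaw)]);tx=np.array([-np.sin(yaw),np.cos(yaw)])
print('cover centre img',np.array([.5129,.3187])-.0017*tx-.0009*ty)
to(.5149,.3193,.12,np.pi/2-.175)
"
```

```text
btn 1670 [[0.4911 0.1921 0.0775]]
cover centre img [0.51441734 0.31751777]
pos [0.5136 0.3152 0.1653] yaw 1.3958 tilt [-0.002 -0.002 -1.   ] move mm [-0.7  4.4 45.3] turn 0.0 F [ 0.4 -0.3 -3.3] w 0.121 j [ 0.43  0.07  1.74 -0.    1.33 -0.97] t 5.13
```

{"api": "apply_moves", "payload": {
  "series": [
    {"jaw": 1,"dx": 0,"dy": 0,"dz": 0,"turn": 0},
    {"jaw": 1,"dx": 0,"dy": 0,"dz": 0,"turn": 0}
  ]
}}

```text
time: 5.3
tool_pos: [0.5143, 0.3147, 0.1663]
tool_rot: [-0.0, 0.088, 0.996, -0.0]
contact_force: [1.1, 0.1, -3.7]
gripper_width: 0.13
grasp_force: 61.1
```

```bash
python3 -c "
from h import *
to(.5149,.3193,.12,np.pi/2-.175)
"
```

```text
pos [0.5143 0.3147 0.1663] yaw 1.3941 tilt [-0.001 -0.001 -1.   ] move mm [ 0.2  4.7 46.3] turn -0.0017 F [ 1.1  0.1 -3.7] w 0.13 j [ 0.43  0.07  1.74 -0.    1.33 -0.97] t 5.3
```

{"api": "apply_moves", "payload": {
  "series": [
    {"jaw": 1,"dx": 2,"dy": 5,"dz": 15,"turn": 0},
    {"jaw": 1,"dx": 2,"dy": 5,"dz": 35,"turn": 0},
    {"jaw": 1,"dx": 2,"dy": 5,"dz": 55,"turn": 0},
    {"jaw": 1,"dx": 2,"dy": 5,"dz": 55,"turn": 0},
    {"jaw": 1,"dx": 2,"dy": 5,"dz": 55,"turn": 0}
  ]
}}

```text
time: 5.72
tool_pos: [0.5123, 0.3199, 0.1104]
tool_rot: [-0.002, 0.088, 0.996, -0.001]
contact_force: [-0.4, -0.1, -2.9]
gripper_width: 0.126
grasp_force: 60.9
```

{"api": "apply_moves", "payload": {
  "series": [
    {"jaw": 1,"dx": 0,"dy": 0,"dz": 0,"turn": 0},
    {"jaw": 1,"dx": 0,"dy": 0,"dz": 0,"turn": 0}
  ]
}}

```text
time: 5.88
tool_pos: [0.5144, 0.3213, 0.1139]
tool_rot: [0.001, 0.088, 0.996, 0.001]
contact_force: [0.1, -0.4, -2.9]
gripper_width: 0.12
grasp_force: 60.9
```

```bash
cat > c.py <<'E'
from h import *
from plant import grab_frame,state
z0=state()["tool_pos"][2]
p=grab_frame('wrist');P=state()["tool_pos"][:2]
hsv=cv2.cvtColor(p['pixels'],cv2.COLOR_RGB2HSV)
m=cv2.inRange(hsv,(5,180,60),(20,255,255));n,l,s,c=cv2.connectedComponentsWithStats(m);m=l==1+s[1:,4].argmax()
v=p['pixels'][:,:,0]>170; v&=m
ty=np.array([np.cos(1.3958),np.sin(1.3958)]);tx=np.array([-ty[1],ty[0]])
W=np.array([.5149,.3193])
loc=lambda px,z:(back(p,px,z)[:,:2]-W)@np.c_[tx,ty]*1000
z=z0-.0235
t=np.nonzero(m.any(1))[0][0];rows=range(t+15,t+75,6)
L=np.median(loc([(np.nonzero(m[r])[0][0]-.5,r) for r in rows],z)[:,1]);R=np.median(loc([(np.nonzero(m[r])[0][-1]+.5,r) for r in rows],z)[:,1])
cols=range(200,330,5)
F=np.median(loc([(c,np.nonzero(v[:,c])[0][0]-.5) for c in cols],z)[:,0])
g=cv2.inRange(hsv,(50,120,50),(80,255,255));g[:110]=0;g[:,180:]=0
n,l,s,c=cv2.connectedComponentsWithStats(g);i=1+s[1:,4].argmax()
print("btn",back(p,[c[i]],.0775).round(4),"cover minus well, tool axes: dx",round(F-45,2),"dy",round((L+R)/2,2),"len",round(R-L,1),"TCP z",z0.round(4))
to(.5149,.3193,.12,np.pi/2-.175)
E
python3 c.py
```

```text
btn [[0.491  0.1925 0.0775]] cover minus well, tool axes: dx -1.1 dy 1.3 len 117.9 TCP z 0.1139
pos [0.5144 0.3214 0.114 ] yaw 1.3953 tilt [ 0.003  0.001 -1.   ] move mm [-0.9 -2.  -6. ] turn -0.0005 F [ 0.5 -0.2 -3.2] w 0.127 j [ 0.44  0.13  1.77 -0.    1.24 -0.96] t 5.93
```

{"api": "apply_moves", "payload": {
  "series": [
    {"jaw": 1,"dx": 1,"dy": -1,"dz": 6,"turn": 0},
    {"jaw": 1,"dx": 1,"dy": -1,"dz": 12,"turn": 0},
    {"jaw": 1,"dx": 1,"dy": -1,"dz": 15,"turn": 0},
    {"jaw": 1,"dx": 1,"dy": -1,"dz": 17,"turn": 0},
    {"jaw": 1,"dx": 1,"dy": -1,"dz": 18,"turn": 0}
  ]
}}

```text
time: 6.35
tool_pos: [0.5115, 0.3201, 0.093]
tool_rot: [-0.001, 0.087, 0.996, -0.0]
contact_force: [0.1, 0.2, -3.0]
gripper_width: 0.126
grasp_force: 61.1
```

```bash
python3 c.py
```

```text
btn [[0.4922 0.1979 0.0775]] cover minus well, tool axes: dx 1.58 dy -0.37 len 118.4 TCP z 0.093
pos [0.5117 0.3201 0.0931] yaw 1.3957 tilt [-0.001 -0.001 -1.   ] move mm [ -3.3  -0.2 -26.9] turn -0.0001 F [-0.1  0.5 -3.4] w 0.128 j [ 0.44  0.15  1.79 -0.    1.21 -0.96] t 6.4
```

{"api": "apply_moves", "payload": {
  "series": [
    {"jaw": 1,"dx": -1,"dy": 0,"dz": 1,"turn": 0},
    {"jaw": 1,"dx": -1,"dy": 0,"dz": 1.5,"turn": 0},
    {"jaw": 1,"dx": -1,"dy": 0,"dz": 2,"turn": 0},
    {"jaw": 1,"dx": -1,"dy": 0,"dz": 2,"turn": 0}
  ]
}}

```text
time: 6.73
tool_pos: [0.5131, 0.3201, 0.0919]
tool_rot: [0.0, 0.087, 0.996, 0.0]
contact_force: [0.1, 0.9, -3.4]
gripper_width: 0.126
grasp_force: 61.1
```

{"api": "apply_moves", "payload": {
  "series": [
    {"jaw": 1,"dx": 0,"dy": 0,"dz": 1,"turn": 0},
    {"jaw": 1,"dx": 0,"dy": 0,"dz": 2,"turn": 0},
    {"jaw": 1,"dx": 0,"dy": 0,"dz": 2,"turn": 0}
  ]
}}

```text
time: 6.98
tool_pos: [0.5133, 0.3202, 0.0909]
tool_rot: [0.0, 0.087, 0.996, 0.0]
contact_force: [-2.8, -0.8, 2.6]
gripper_width: 0.124
grasp_force: 61.9
```

{"api": "apply_moves", "payload": {
  "series": [
    {"jaw": 1,"dx": 0,"dy": 0,"dz": 0.7,"turn": 0},
    {"jaw": 1,"dx": 0,"dy": 0,"dz": 1.5,"turn": 0},
    {"jaw": 1,"dx": 0,"dy": 0,"dz": 1.5,"turn": 0}
  ]
}}

```text
time: 7.23
tool_pos: [0.5133, 0.3203, 0.09]
tool_rot: [0.0, 0.087, 0.996, 0.0]
contact_force: [-5.0, -1.7, 7.0]
gripper_width: 0.124
grasp_force: 62.5
```

{"api": "apply_moves", "payload": {
  "series": [
    {"jaw": 1,"dx": 0,"dy": 0,"dz": 0.7,"turn": 0},
    {"jaw": 1,"dx": 0,"dy": 0,"dz": 1.5,"turn": 0},
    {"jaw": 1,"dx": 0,"dy": 0,"dz": 1.5,"turn": 0}
  ]
}}

```text
time: 7.48
tool_pos: [0.5134, 0.3202, 0.0886]
tool_rot: [0.0, 0.087, 0.996, 0.0]
contact_force: [-4.3, -2.3, 7.6]
gripper_width: 0.122
grasp_force: 62.6
```

```bash
python3 c.py; python3 -c "
from plant import state
print(state()['ft_torque'])"
```

```text
btn [[0.4927 0.2003 0.0775]] cover minus well, tool axes: dx -0.18 dy 0.02 len 118.6 TCP z 0.0886
pos [0.5134 0.3203 0.0886] yaw 1.3958 tilt [ 0.001  0.    -1.   ] move mm [ -1.7  -0.7 -31.4] turn 0.0 F [-3.9 -2.8  8.1] w 0.124 j [ 0.43  0.16  1.78 -0.    1.2  -0.96] t 7.53
[-0.40866181  0.75044183  0.04779464]
```

{"api": "apply_moves", "payload": {
  "series": [
    {"jaw": 1,"dx": 1,"dy": 0,"dz": 0.7,"turn": 0},
    {"jaw": 1,"dx": 1,"dy": 0,"dz": 1.5,"turn": 0},
    {"jaw": 1,"dx": 1,"dy": 0,"dz": 2,"turn": 0}
  ]
}}

```text
time: 7.78
tool_pos: [0.5133, 0.3203, 0.0872]
tool_rot: [0.001, 0.087, 0.996, 0.0]
contact_force: [-2.7, -3.1, 8.8]
gripper_width: 0.12
grasp_force: 62.7
```

{"api": "apply_moves", "payload": {
  "series": [
    {"jaw": 1,"dx": 0,"dy": 0,"dz": 1,"turn": 0},
    {"jaw": 1,"dx": 0,"dy": 0,"dz": 1.5,"turn": 0},
    {"jaw": 1,"dx": 0,"dy": 0,"dz": 2,"turn": 0}
  ]
}}

```text
time: 8.03
tool_pos: [0.5133, 0.3203, 0.0852]
tool_rot: [0.001, 0.087, 0.996, 0.0]
contact_force: [-2.6, -3.1, 9.1]
gripper_width: 0.127
grasp_force: 62.7
```

{"api": "apply_moves", "payload": {
  "series": [
    {"jaw": 1,"dx": 0,"dy": 0,"dz": 1,"turn": 0},
    {"jaw": 1,"dx": 0,"dy": 0,"dz": 2,"turn": 0},
    {"jaw": 1,"dx": 0,"dy": 0,"dz": 2,"turn": 0}
  ]
}}

```text
time: 8.28
tool_pos: [0.5133, 0.3203, 0.0834]
tool_rot: [0.001, 0.087, 0.996, -0.0]
contact_force: [-3.1, -3.9, 9.4]
gripper_width: 0.122
grasp_force: 62.8
```

{"api": "apply_moves", "payload": {
  "series": [
    {"jaw": 1,"dx": 0,"dy": 0,"dz": 1,"turn": 0},
    {"jaw": 1,"dx": 0,"dy": 0,"dz": 1.5,"turn": 0},
    {"jaw": 1,"dx": 0,"dy": 0,"dz": 1.5,"turn": 0}
  ]
}}

```text
time: 8.53
tool_pos: [0.5133, 0.3203, 0.0834]
tool_rot: [0.001, 0.087, 0.996, -0.0]
contact_force: [-7.2, -6.0, 17.7]
gripper_width: 0.121
grasp_force: 63.9
```

{"api": "apply_moves", "payload": {
  "series": [
    {"jaw": 1,"dx": 0,"dy": 0,"dz": -2.5,"turn": 0},
    {"jaw": 0.6,"dx": 0,"dy": 0,"dz": -2.5,"turn": 0},
    {"jaw": 0.6,"dx": 0,"dy": 0,"dz": -2.5,"turn": 0},
    {"jaw": 0.6,"dx": 0,"dy": 0,"dz": -2.5,"turn": 0},
    {"jaw": 0.6,"dx": 0,"dy": 0,"dz": -20,"turn": 0}
  ]
}}

```text
time: 8.95
tool_pos: [0.5095, 0.3191, 0.0951]
tool_rot: [-0.003, 0.088, 0.996, -0.002]
contact_force: [0.1, -0.4, -0.6]
gripper_width: 0.4
grasp_force: 0.0
```

{"api": "apply_moves", "payload": {
  "series": [
    {"jaw": 0.6,"dx": 0,"dy": 0,"dz": -20,"turn": 0},
    {"jaw": 1,"dx": 0,"dy": 0,"dz": -40,"turn": 0},
    {"jaw": 1,"dx": 0,"dy": 0,"dz": -40,"turn": 0},
    {"jaw": 1,"dx": 0,"dy": 0,"dz": -40,"turn": 0},
    {"jaw": 1,"dx": 0,"dy": 0,"dz": -40,"turn": 0}
  ]
}}

```text
time: 9.37
tool_pos: [0.5115, 0.32, 0.1382]
tool_rot: [-0.001, 0.087, 0.996, -0.0]
contact_force: [0.9, 0.7, -0.4]
gripper_width: 0.0
grasp_force: 0.0
```

```bash
python3 -c "
from h import *
ty=np.array([np.cos(1.3958),np.sin(1.3958)]);W=np.array([.5149,.3193])
to(*(W+.048*ty),.1);to(*(W-.048*ty),.1)"
```

```text
pos [0.5115 0.32   0.1382] yaw 1.3956 tilt [-0.001 -0.001 -1.   ] move mm [-3.5 47.9 38.1] turn 0 F [ 0.9  0.7 -0.4] w 0.0 j [ 0.44  0.1   1.76  0.    1.29 -0.96] t 9.37
pos [0.5115 0.32   0.1382] yaw 1.3956 tilt [-0.001 -0.001 -1.   ] move mm [ -3.5 -48.1  38.2] turn 0 F [ 0.9  0.7 -0.4] w 0.0 j [ 0.44  0.1   1.76  0.    1.29 -0.96] t 9.37
```

{"api": "apply_moves", "payload": {
  "series": [
    {"jaw": 1,"dx": -3,"dy": 30,"dz": 0,"turn": 0},
    {"jaw": 1,"dx": -3,"dy": 48,"dz": 10,"turn": 0},
    {"jaw": 1,"dx": -3,"dy": 48,"dz": 38,"turn": 0},
    {"jaw": 1,"dx": -3,"dy": 48,"dz": 48,"turn": 0},
    {"jaw": 1,"dx": -3,"dy": 48,"dz": 50,"turn": 0}
  ]
}}

```text
time: 9.78
tool_pos: [0.5201, 0.3653, 0.0837]
tool_rot: [-0.004, 0.087, 0.996, -0.003]
contact_force: [-0.8, 0.3, -0.3]
gripper_width: 0.003
grasp_force: 0.0
```

{"api": "apply_moves", "payload": {
  "series": [
    {"jaw": 1,"dx": 0,"dy": 0,"dz": 2,"turn": 0},
    {"jaw": 1,"dx": 0,"dy": 0,"dz": 4,"turn": 0},
    {"jaw": 1,"dx": 0,"dy": 0,"dz": 6,"turn": 0},
    {"jaw": 1,"dx": 0,"dy": 0,"dz": 7,"turn": 0},
    {"jaw": 1,"dx": 0,"dy": 0,"dz": 7,"turn": 0}
  ]
}}

```text
time: 10.2
tool_pos: [0.5237, 0.367, 0.0831]
tool_rot: [0.0, 0.088, 0.996, 0.0]
contact_force: [-0.2, 0.3, -0.2]
gripper_width: 0.0
grasp_force: 0.0
```

{"api": "apply_moves", "payload": {
  "series": [
    {"jaw": 1,"dx": 0,"dy": 0,"dz": 2,"turn": 0},
    {"jaw": 1,"dx": 0,"dy": 0,"dz": 4,"turn": 0},
    {"jaw": 1,"dx": 0,"dy": 0,"dz": 5,"turn": 0},
    {"jaw": 1,"dx": 0,"dy": 0,"dz": 5,"turn": 0}
  ]
}}

```text
time: 10.53
tool_pos: [0.5239, 0.3672, 0.0791]
tool_rot: [0.0, 0.087, 0.996, 0.0]
contact_force: [-2.5, -1.0, 6.6]
gripper_width: 0.002
grasp_force: 3.2
```

{"api": "apply_moves", "payload": {
  "series": [
    {"jaw": 1,"dx": 0,"dy": 0,"dz": 1,"turn": 0},
    {"jaw": 1,"dx": 0,"dy": 0,"dz": 2,"turn": 0},
    {"jaw": 1,"dx": 0,"dy": 0,"dz": 2,"turn": 0}
  ]
}}

```text
time: 10.78
tool_pos: [0.5239, 0.3673, 0.079]
tool_rot: [0.0, 0.087, 0.996, -0.0]
contact_force: [-6.6, -5.0, 15.0]
gripper_width: 0.002
grasp_force: 7.8
```

{"api": "apply_moves", "payload": {
  "series": [
    {"jaw": 1,"dx": 0,"dy": 0,"dz": -40,"turn": 0},
    {"jaw": 1,"dx": 0,"dy": -10,"dz": -50,"turn": 0},
    {"jaw": 1,"dx": 0,"dy": -50,"dz": -50,"turn": 0},
    {"jaw": 1,"dx": 0,"dy": -90,"dz": -50,"turn": 0},
    {"jaw": 1,"dx": 0,"dy": -96,"dz": -50,"turn": 0}
  ]
}}

```text
time: 11.2
tool_pos: [0.5054, 0.2685, 0.1249]
tool_rot: [-0.001, 0.089, 0.996, -0.001]
contact_force: [0.2, -0.1, -0.7]
gripper_width: 0.001
grasp_force: 0.0
```

{"api": "apply_moves", "payload": {
  "series": [
    {"jaw": 1,"dx": 0,"dy": 0,"dz": 0,"turn": 0},
    {"jaw": 1,"dx": 0,"dy": 0,"dz": 25,"turn": 0},
    {"jaw": 1,"dx": 0,"dy": 0,"dz": 38,"turn": 0},
    {"jaw": 1,"dx": 0,"dy": 0,"dz": 41,"turn": 0},
    {"jaw": 1,"dx": 0,"dy": 0,"dz": 43,"turn": 0}
  ]
}}

```text
time: 11.62
tool_pos: [0.5057, 0.2729, 0.0807]
tool_rot: [-0.001, 0.087, 0.996, -0.001]
contact_force: [1.0, 0.4, 0.2]
gripper_width: -0.002
grasp_force: 0.0
```

{"api": "apply_moves", "payload": {
  "series": [
    {"jaw": 1,"dx": 0,"dy": 0,"dz": 2,"turn": 0},
    {"jaw": 1,"dx": 0,"dy": 0,"dz": 4,"turn": 0},
    {"jaw": 1,"dx": 0,"dy": 0,"dz": 5,"turn": 0},
    {"jaw": 1,"dx": 0,"dy": 0,"dz": 6,"turn": 0}
  ]
}}

```text
time: 11.95
tool_pos: [0.5072, 0.2732, 0.079]
tool_rot: [0.0, 0.087, 0.996, 0.0]
contact_force: [-7.3, -2.2, 14.6]
gripper_width: -0.0
grasp_force: 7.4
```

Both ends stopped at the home height. Next I'll move to a view of the reader and jar.

{"api": "apply_moves", "payload": {
  "series": [
    {"jaw": 1,"dx": 0,"dy": 0,"dz": -40,"turn": 0},
    {"jaw": 1,"dx": 0,"dy": 0,"dz": -80,"turn": 0},
    {"jaw": 1,"dx": -12,"dy": -25,"dz": -110,"turn": 0},
    {"jaw": 0.5,"dx": -25,"dy": -50,"dz": -140,"turn": 0},
    {"jaw": 0,"dx": -37,"dy": -75,"dz": -170,"turn": 0}
  ]
}}

```text
time: 12.37
tool_pos: [0.5304, 0.1918, 0.2492]
tool_rot: [0.001, 0.087, 0.996, 0.0]
contact_force: [0.5, 0.6, 0.3]
gripper_width: 0.273
grasp_force: 0.0
```

{"api": "apply_moves", "payload": {
  "series": [
    {"jaw": 0,"dx": -90,"dy": -190,"dz": -60,"turn": 0},
    {"jaw": 0,"dx": -90,"dy": -190,"dz": -60,"turn": 0},
    {"jaw": 0,"dx": -90,"dy": -190,"dz": -60,"turn": 0},
    {"jaw": 0,"dx": -90,"dy": -190,"dz": -60,"turn": 0},
    {"jaw": 0,"dx": -90,"dy": -190,"dz": -60,"turn": 0}
  ]
}}

```text
time: 12.78
tool_pos: [0.5833, -0.0028, 0.3053]
tool_rot: [0.001, 0.087, 0.996, 0.0]
contact_force: [0.7, -0.4, -0.1]
gripper_width: 0.974
grasp_force: 0.0
```

{"api": "apply_moves", "payload": {
  "series": [
    {"jaw": 0,"dx": -83,"dy": -185,"dz": 0,"turn": 0},
    {"jaw": 0,"dx": -83,"dy": -185,"dz": 0,"turn": 0},
    {"jaw": 0,"dx": -83,"dy": -185,"dz": 0,"turn": 0},
    {"jaw": 0,"dx": -83,"dy": -185,"dz": 0,"turn": 0},
    {"jaw": 0,"dx": -83,"dy": -185,"dz": 0,"turn": 0}
  ]
}}

```text
time: 13.2
tool_pos: [0.6329, -0.2004, 0.3045]
tool_rot: [0.001, 0.088, 0.996, -0.0]
contact_force: [0.0, -0.2, -0.0]
gripper_width: 1.0
grasp_force: 0.0
```

```bash
python3 -c "
from h import *
to(.66,-.3,.33)"
```

```text
pos [ 0.6329 -0.2004  0.3045] yaw 1.3947 tilt [ 0.001 -0.001 -1.   ] move mm [-44.2 -93.3 -25.4] turn 0 F [ 0.  -0.2 -0. ] w 1.0 j [-0.42  0.12  1.46 -0.    1.57 -1.81] t 13.2
```

{"api": "apply_moves", "payload": {
  "series": [
    {"jaw": 0,"dx": -44,"dy": -93,"dz": -25,"turn": 0},
    {"jaw": 0,"dx": -44,"dy": -93,"dz": -25,"turn": 0},
    {"jaw": 0,"dx": -44,"dy": -93,"dz": -25,"turn": 0},
    {"jaw": 0,"dx": -44,"dy": -93,"dz": -25,"turn": 0}
  ]
}}

```text
time: 13.53
tool_pos: [0.6601, -0.3019, 0.3303]
tool_rot: [0.002, 0.09, 0.996, -0.001]
contact_force: [0.9, 0.0, -0.0]
gripper_width: 0.999
grasp_force: 0.0
```

Run:
```python
from plant import state, grab_frame
from h import *
import pickle
p=grab_frame("wrist");pickle.dump(p,open("w5.pkl","wb"))
to(.66,-.3,.33)
cv2.imwrite("pics/w5.png",cv2.resize(p["pixels"][:,:,::-1],(800,600),interpolation=cv2.INTER_CUBIC))
```

```text
pos [ 0.6599 -0.2993  0.3295] yaw 1.3928 tilt [ 0.002 -0.001 -1.   ] move mm [-0.2 -0.7 -0.5] turn 0 F [ 0.3  1.5 -0.7] w 0.998 j [-0.53  0.25  1.26  0.    1.63 -1.92] t 13.58
```

View pics/w5.png

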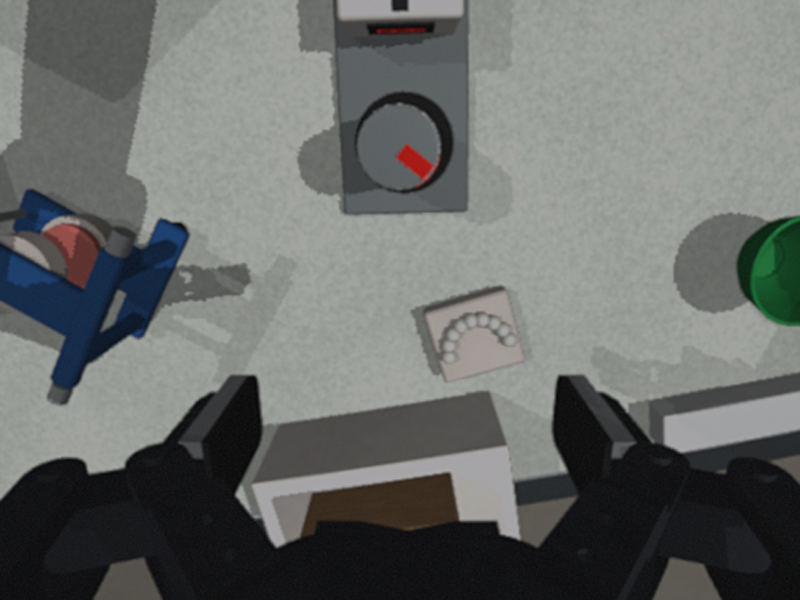

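The wrist view shows the jar's lid centred near (399,146) with the red bar pointing to (433,173), down-right. The window is above it at (400,28), and the base plate's near corners are at (346,213) and (467,212).

Run:
```python
from h import *
import pickle
p=pickle.load(open("w5.pkl","rb"))
f=lambda px,z:back(p,np.array(px)*.64-.18,z)[:,:2]
B=f([(346,213),(467,212),(468,60),(339,60)],.012);print("base",B.round(4).tolist())
T=f([(338,21),(464,18)],.07);print("block",T.round(4).tolist(),np.linalg.norm(T[0]-T[1]))
ang=lambda v:np.degrees(np.arctan2(v[1],v[0]))
e=B[1]-B[0];print("reader +x yaw from end edge",ang(e)+90,"from right edge",ang(B[2]-B[1]),"left",ang(B[3]-B[0]),"from block",ang(T[1]-T[0])+90)
pad=np.mean(B[:2],0);print("end mid",pad)
hsv=cv2.cvtColor(p["pixels"],cv2.COLOR_RGB2HSV)
m=(cv2.inRange(hsv,(0,150,60),(8,255,255))|cv2.inRange(hsv,(172,150,60),(180,255,255)));m[:80]=0;m[125:]=0;m[:,:220]=0;m[:,300:]=0
ys,xs=np.nonzero(m);W=back(p,np.c_[xs,ys],.105)[:,:2];print(len(xs))
# lid circle: grey darker disc: sample edge radially
g=cv2.cvtColor(p["pixels"],cv2.COLOR_RGB2GRAY)
c=cv2.HoughCircles(cv2.resize(g[50:135,210:305],None,fx=4,fy=4,interpolation=2),cv2.HOUGH_GRADIENT,1.5,60,param1=80,param2=25,minRadius=85,maxRadius=140)
for k in c[0][:4]:
    q=k[:2]/4+[210,50]-.375;C=back(p,[q],.105)[0,:2]
    r=np.linalg.norm(back(p,[q+[k[2]/4,0]],.105)[0,:2]-C)
    d=W-C;inn=np.linalg.norm(d,axis=1)<.030
    print("circ",q,k[2]/4,"C",C.round(4),"r",r.round(4),"bar far",ang((d[np.linalg.norm(d,axis=1)>.015]).mean(0)),"mean",ang(d.mean(0)))
ev,v=np.linalg.eigh(np.cov(W.T));print("PCA",ang(v[:,1]),"mid",W.mean(0),np.sqrt(ev*12))
```

```text
base [[0.6351, -0.3534], [0.6533, -0.248], [0.5293, -0.2284], [0.5103, -0.3329]]
block [[0.4951, -0.3226], [0.5091, -0.2349]] 0.08882655326634144
reader +x yaw from end edge 170.20362673975836 from right edge 170.97728205255117 left 170.68254822670846 from block 170.91347930274537
end mid [ 0.64416209 -0.30071587]
243
circ [257.8125  90.6875] 32.125 C [ 0.5857 -0.2921] r 0.0338 bar far 25.24296710382514 mean 20.493394389045307
PCA -139.42852752999752 mid [ 0.59977926 -0.28687841] [0.01164333 0.02390271]
```

Run:
```python
from h import *
import pickle
p=pickle.load(open("w5.pkl","rb"))
pix=p["pixels"].astype(int)
for r in(94,):print("row",[(c,int(pix[r,c].sum()/3)) for c in range(222,292,1)])
print("col",[(r,int(pix[r,245].sum()/3)) for r in range(56,128)])
print(back(p,np.array([(399,147)])*.64-.18,.105)[0].round(4))
```

```text
row [(222, 66), (223, 66), (224, 66), (225, 66), (226, 61), (227, 51), (228, 67), (229, 89), (230, 97), (231, 96), (232, 96), (233, 95), (234, 96), (235, 97), (236, 96), (237, 96), (238, 97), (239, 96), (240, 98), (241, 96), (242, 96), (243, 98), (244, 95), (245, 96), (246, 96), (247, 96), (248, 97), (249, 97), (250, 99), (251, 99), (252, 97), (253, 97), (254, 97), (255, 97), (256, 96), (257, 94), (258, 90), (259, 78), (260, 68), (261, 76), (262, 84), (263, 95), (264, 100), (265, 100), (266, 99), (267, 99), (268, 99), (269, 99), (270, 100), (271, 99), (272, 100), (273, 101), (274, 101), (275, 100), (276, 102), (277, 101), (278, 101), (279, 106), (280, 111), (281, 93), (282, 48), (283, 24), (284, 23), (285, 24), (286, 27), (287, 23), (288, 25), (289, 44), (290, 74), (291, 90)]
col [(56, 96), (57, 97), (58, 98), (59, 97), (60, 92), (61, 73), (62, 41), (63, 24), (64, 24), (65, 26), (66, 27), (67, 50), (68, 80), (69, 95), (70, 98), (71, 98), (72, 97), (73, 98), (74, 98), (75, 98), (76, 97), (77, 98), (78, 97), (79, 97), (80, 98), (81, 97), (82, 96), (83, 97), (84, 97), (85, 97), (86, 98), (87, 97), (88, 97), (89, 97), (90, 97), (91, 96), (92, 97), (93, 97), (94, 96), (95, 97), (96, 97), (97, 97), (98, 98), (99, 95), (100, 97), (101, 96), (102, 95), (103, 95), (104, 96), (105, 96), (106, 96), (107, 94), (108, 97), (109, 96), (110, 96), (111, 95), (112, 95), (113, 96), (114, 96), (115, 95), (116, 95), (117, 93), (118, 86), (119, 71), (120, 69), (121, 88), (122, 95), (123, 97), (124, 96), (125, 96), (126, 97), (127, 95)]
[ 0.5884 -0.2955  0.105 ]
```

{"api": "apply_moves", "payload": {
  "series": [
    {"jaw": 0,"dx": 73,"dy": -9,"dz": 150,"turn": 0.62},
    {"jaw": 0,"dx": 73,"dy": -9,"dz": 150,"turn": 0.62},
    {"jaw": 0,"dx": 73,"dy": -9,"dz": 150,"turn": 0.62},
    {"jaw": 0,"dx": 73,"dy": -9,"dz": 150,"turn": 0.62},
    {"jaw": 0,"dx": 73,"dy": -9,"dz": 150,"turn": 0.62}
  ]
}}

```text
time: 14.0
tool_pos: [0.577, -0.2867, 0.1648]
tool_rot: [-0.012, 0.39, 0.921, 0.002]
contact_force: [-1.0, 0.7, -2.9]
gripper_width: 0.999
grasp_force: 0.0
```

{"api": "apply_moves", "payload": {
  "series": [
    {"jaw": 0,"dx": 0,"dy": 0,"dz": 0,"turn": 0.62},
    {"jaw": 0,"dx": 0,"dy": 0,"dz": 0,"turn": 0.62},
    {"jaw": 0,"dx": 0,"dy": 0,"dz": 0,"turn": 0.62},
    {"jaw": 0,"dx": 0,"dy": 0,"dz": 0,"turn": 0.62},
    {"jaw": 0,"dx": 0,"dy": 0,"dz": 0,"turn": 0.62}
  ]
}}

```text
time: 14.42
tool_pos: [0.5861, -0.2912, 0.1788]
tool_rot: [-0.0, 0.652, 0.759, 0.0]
contact_force: [-0.1, 0.5, -0.9]
gripper_width: 1.003
grasp_force: 0.0
```

{"api": "apply_moves", "payload": {
  "series": [
    {"jaw": 0,"dx": 0,"dy": 0,"dz": 0,"turn": 0.12},
    {"jaw": 0,"dx": 0,"dy": 0,"dz": 0,"turn": 0.25},
    {"jaw": 0,"dx": 0,"dy": 0,"dz": 0,"turn": 0.25},
    {"jaw": 0,"dx": 0,"dy": 0,"dz": 0,"turn": 0.25}
  ]
}}

```text
time: 14.75
tool_pos: [0.5861, -0.2918, 0.1787]
tool_rot: [-0.0, 0.738, 0.675, 0.0]
contact_force: [0.5, -0.5, -0.1]
gripper_width: 0.999
grasp_force: 0.0
```

Run:
```python
from plant import grab_frame
from h import *
p=grab_frame("wrist")
to(.5865,-.2955,.075)
cv2.imwrite("pics/w6.png",cv2.resize(p["pixels"][:,:,::-1],(800,600),interpolation=cv2.INTER_CUBIC))
import pickle;pickle.dump(p,open("w6.pkl","wb"))
```

```text
pos [ 0.5861 -0.292   0.1788] yaw -0.0904 tilt [ 0.  0. -1.] move mm [ -3.4   0.7 103.8] turn 0 F [-0.8 -0.7 -1. ] w 1.0 j [-0.58  0.17  1.6   0.    1.36 -0.49] t 14.8
```

View pics/w6.png

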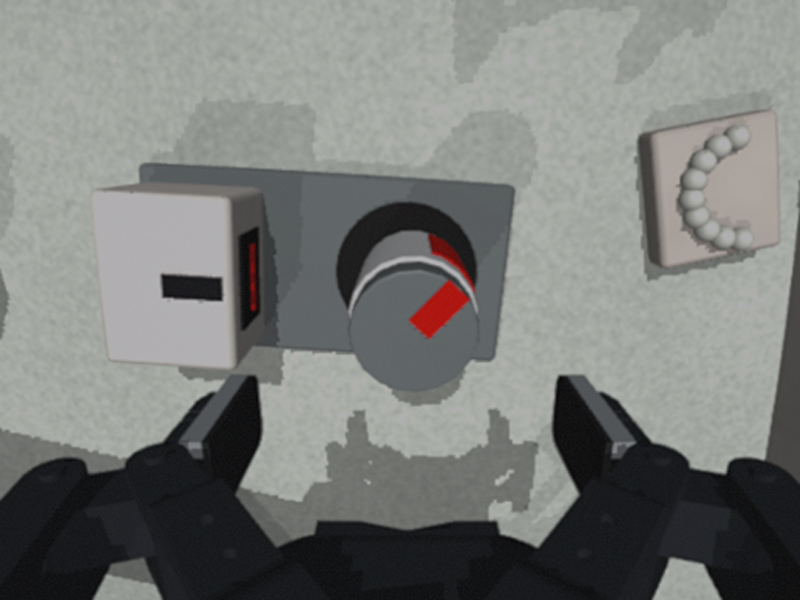

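The lid is centred near (414,326) with the red bar running from (419,329) to (462,287). The window is to the left at (250,280), and the jaws straddle the jar.

Run:
```python
from h import *
import pickle
p=pickle.load(open("w6.pkl","rb"))
f=lambda px,z:back(p,np.array(px)*.64-.18,z)[:,:2]
ang=lambda v:np.degrees(np.arctan2(v[1],v[0]))
print("lid",f([(414,326)],.105),"L/R",f([(349,326),(479,326),(414,391)],.105))
b=f([(419,329),(462,287)],.105);print("bar",ang(b[1]-b[0]),b)
b=f([(410,320),(455,277),(428,338),(470,297)],.105);print(ang(b[1]-b[0]),ang(b[3]-b[2]))
t=f([(150,163),(510,185),(495,358)],.012);print("reader x",ang(t[0]-t[1]),ang(t[1]-t[2])+90,t)
t=f([(236,368),(230,196),(94,190),(108,360)],.07);print("block",t,ang(t[1]-t[0])+90)
c=f([(335,265),(477,265)],.015);print("pad",c)
```

```text
lid [[ 0.58907577 -0.29349604]] L/R [[ 0.56182214 -0.29106032]
 [ 0.61634434 -0.29596773]
 [ 0.58648826 -0.32367733]]
bar 41.13169724134813 [[ 0.59105933 -0.29502262]
 [ 0.61019692 -0.27830919]]
40.20355669896011 41.41743990190957
reader x 171.121793997992 173.01222480022352 [[ 0.44431118 -0.21457234]
 [ 0.64968821 -0.24665349]
 [ 0.63662349 -0.35324513]]
block [[ 0.49557461 -0.32095983]
 [ 0.50880861 -0.23482205]
 [ 0.44375208 -0.22520953]
 [ 0.42834683 -0.31113261]] 171.26551283353228
pad [[ 0.54421663 -0.28378193]
 [ 0.62788322 -0.29130767]]
```

{"api": "apply_moves", "payload": {
  "series": [
    {"jaw": 0,"dx": -3,"dy": 3,"dz": 5,"turn": 0},
    {"jaw": 0,"dx": -3,"dy": 3,"dz": 35,"turn": 0},
    {"jaw": 0,"dx": -3,"dy": 3,"dz": 70,"turn": 0},
    {"jaw": 0,"dx": -3,"dy": 3,"dz": 95,"turn": 0},
    {"jaw": 0,"dx": -3,"dy": 3,"dz": 102,"turn": 0}
  ]
}}

```text
time: 15.22
tool_pos: [0.5857, -0.2943, 0.0703]
tool_rot: [-0.005, 0.739, 0.673, -0.001]
contact_force: [-0.6, 0.5, -0.8]
gripper_width: 1.001
grasp_force: 0.0
```

{"api": "apply_moves", "payload": {
  "series": [
    {"jaw": 0,"dx": 0,"dy": 0,"dz": 0,"turn": 0},
    {"jaw": 0,"dx": 0,"dy": 0,"dz": 0,"turn": 0},
    {"jaw": 0.15,"dx": 0,"dy": 0,"dz": 0,"turn": 0}
  ]
}}

```text
time: 15.47
tool_pos: [0.5902, -0.2973, 0.0791]
tool_rot: [0.002, 0.74, 0.673, 0.001]
contact_force: [-0.4, 0.2, 0.7]
gripper_width: 0.886
grasp_force: 0.0
```

```bash
python3 -c "
from h import *
to(.5885,-.295,.075)"
```

```text
pos [ 0.5902 -0.2973  0.0791] yaw -0.094 tilt [ 0.003 -0.002 -1.   ] move mm [ 2.1 -2.   4.1] turn 0 F [-0.4  0.2  0.7] w 0.886 j [-0.58  0.29  1.65  0.    1.2  -0.49] t 15.47
```

{"api": "apply_moves", "payload": {
  "series": [
    {"jaw": 0.2,"dx": 0,"dy": 0,"dz": 0,"turn": 0},
    {"jaw": 0.25,"dx": 0,"dy": 0,"dz": 0,"turn": 0},
    {"jaw": 0.4,"dx": 0,"dy": 0,"dz": 0,"turn": 0},
    {"jaw": 0.5,"dx": 0,"dy": 0,"dz": 0,"turn": 0},
    {"jaw": 0.5,"dx": 0,"dy": 0,"dz": 0,"turn": 0}
  ]
}}

```text
time: 15.88
tool_pos: [0.5899, -0.2972, 0.079]
tool_rot: [0.002, 0.74, 0.673, 0.0]
contact_force: [-1.1, 0.3, 5.1]
gripper_width: 0.685
grasp_force: 65.3
```

{"api": "apply_moves", "payload": {
  "series": [
    {"jaw": 0.5,"dx": 0,"dy": 0,"dz": 0,"turn": -0.1},
    {"jaw": 0.5,"dx": 0,"dy": 0,"dz": 0,"turn": -0.22},
    {"jaw": 0.5,"dx": 0,"dy": 0,"dz": 0,"turn": -0.34},
    {"jaw": 0.5,"dx": 0,"dy": 0,"dz": 0,"turn": -0.46},
    {"jaw": 0.5,"dx": 0,"dy": 0,"dz": 0,"turn": -0.58}
  ]
}}

```text
time: 16.3
tool_pos: [0.5905, -0.2973, 0.079]
tool_rot: [0.003, 0.514, 0.858, 0.0]
contact_force: [1.4, 0.2, 4.4]
gripper_width: 0.686
grasp_force: 65.1
```

{"api": "apply_moves", "payload": {
  "series": [
    {"jaw": 0.5,"dx": 0,"dy": 0,"dz": 0,"turn": -0.12},
    {"jaw": 0.5,"dx": 0,"dy": 0,"dz": 0,"turn": -0.24},
    {"jaw": 0.5,"dx": 0,"dy": 0,"dz": 0,"turn": -0.36},
    {"jaw": 0.5,"dx": 0,"dy": 0,"dz": 0,"turn": -0.48},
    {"jaw": 0.5,"dx": 0,"dy": 0,"dz": 0,"turn": -0.6}
  ]
}}

```text
time: 16.72
tool_pos: [0.5909, -0.2968, 0.079]
tool_rot: [0.003, 0.238, 0.971, 0.0]
contact_force: [2.1, 1.4, 5.1]
gripper_width: 0.683
grasp_force: 65.1
```

{"api": "apply_moves", "payload": {
  "series": [
    {"jaw": 0.5,"dx": 0,"dy": 0,"dz": 0,"turn": -0.12},
    {"jaw": 0.5,"dx": 0,"dy": 0,"dz": 0,"turn": -0.24},
    {"jaw": 0.5,"dx": 0,"dy": 0,"dz": 0,"turn": -0.36},
    {"jaw": 0.5,"dx": 0,"dy": 0,"dz": 0,"turn": -0.48},
    {"jaw": 0.5,"dx": 0,"dy": 0,"dz": 0,"turn": -0.6}
  ]
}}

```text
time: 17.13
tool_pos: [0.5908, -0.2962, 0.0791]
tool_rot: [0.003, -0.06, 0.998, -0.0]
contact_force: [3.4, 3.4, 5.1]
gripper_width: 0.687
grasp_force: 65.2
```

```bash
python3 -c "
from h import *
to(.5885,-.295,.075,-.094+2.26-np.pi)"
```

```text
pos [ 0.5908 -0.2962  0.0791] yaw 1.6911 tilt [ 0.005 -0.    -1.   ] move mm [2.2 1.5 4. ] turn -0.4749 F [3.4 3.4 5.1] w 0.687 j [-0.58  0.29  1.65  0.    1.2  -2.27] t 17.13
```

{"api": "apply_moves", "payload": {
  "series": [
    {"jaw": 0.5,"dx": 0,"dy": 0,"dz": 0,"turn": -0.12},
    {"jaw": 0.5,"dx": 0,"dy": 0,"dz": 0,"turn": -0.24},
    {"jaw": 0.5,"dx": 0,"dy": 0,"dz": 0,"turn": -0.36},
    {"jaw": 0.5,"dx": 0,"dy": 0,"dz": 0,"turn": -0.47},
    {"jaw": 0.5,"dx": 0,"dy": 0,"dz": 0,"turn": -0.47}
  ]
}}

```text
time: 17.55
tool_pos: [0.5904, -0.2961, 0.079]
tool_rot: [0.002, -0.29, 0.957, -0.001]
contact_force: [0.7, 2.4, 5.9]
gripper_width: 0.691
grasp_force: 65.3
```

{"api": "apply_moves", "payload": {
  "series": [
    {"jaw": 0.5,"dx": 0,"dy": 0,"dz": 0,"turn": 0},
    {"jaw": 0.3,"dx": 0,"dy": 0,"dz": 0,"turn": 0},
    {"jaw": 0,"dx": 0,"dy": 0,"dz": 0,"turn": 0},
    {"jaw": 0,"dx": 0,"dy": 0,"dz": 0,"turn": 0},
    {"jaw": 0,"dx": 0,"dy": 0,"dz": 0,"turn": 0}
  ]
}}

```text
time: 17.97
tool_pos: [0.5882, -0.2962, 0.0759]
tool_rot: [-0.0, -0.288, 0.958, 0.0]
contact_force: [-0.4, 0.0, -0.3]
gripper_width: 1.004
grasp_force: 0.0
```

{"api": "apply_moves", "payload": {
  "series": [
    {"jaw": 0,"dx": 0,"dy": 0,"dz": -20,"turn": 0},
    {"jaw": 0,"dx": 0,"dy": 0,"dz": -60,"turn": 0},
    {"jaw": 0,"dx": 0,"dy": 0,"dz": -100,"turn": 0},
    {"jaw": 0,"dx": 0,"dy": 0,"dz": -130,"turn": 0},
    {"jaw": 0,"dx": 0,"dy": 0,"dz": -130,"turn": 0}
  ]
}}

```text
time: 18.38
tool_pos: [0.5919, -0.2985, 0.2158]
tool_rot: [0.004, -0.288, 0.958, -0.005]
contact_force: [0.2, -1.2, 1.5]
gripper_width: 1.007
grasp_force: 0.0
```

Run:
```python
from plant import grab_frame
from h import *
import pickle
to(.5885,-.295,.075)
p=grab_frame("wrist");q=grab_frame("side");pickle.dump((p,q),open("w7.pkl","wb"))
im=np.hstack([cv2.resize(p["pixels"],(512,384)),cv2.resize(q["pixels"][230:330,230:350],(288,240))[:240] if 0 else np.vstack([cv2.resize(q["pixels"][230:330,230:350],(288,240)),np.zeros((144,288,3),"uint8")])])
cv2.imwrite("pics/w7.png",im[:,:,::-1])
```

```text
pos [ 0.5919 -0.2985  0.2158] yaw 2.1555 tilt [ 0.011 -0.008 -1.   ] move mm [  1.7   6.6 140.7] turn 0 F [ 0.2 -1.2  1.5] w 1.007 j [-0.58  0.15  1.56 -0.    1.41 -2.73] t 18.38
```

View pics/w7.png

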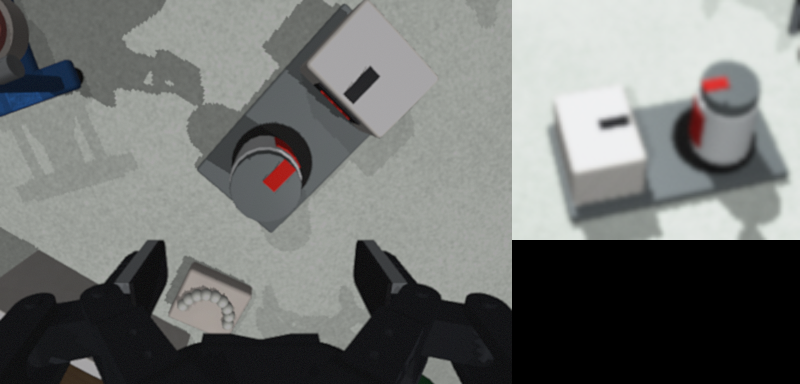

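The jar stands upright on its pad. The red bar runs from (269,188) to (290,166), pointing at the window near (335,103). The block's near top edge runs from (308,65) to (378,137).

Run:
```python
from h import *
import pickle
p,_=pickle.load(open("w7.pkl","rb"))
ang=lambda v:np.degrees(np.arctan2(v[1],v[0]))
f=lambda px,z:back(p,np.float64(px),z)[:,:2]
hsv=cv2.cvtColor(p["pixels"],cv2.COLOR_RGB2HSV)
m=(cv2.inRange(hsv,(0,150,110),(8,255,255))|cv2.inRange(hsv,(172,150,110),(180,255,255)));m[:158]=0;m[196:]=0;m[:,:255]=0;m[:,305:]=0
n,l,s,c=cv2.connectedComponentsWithStats(m);i=1+s[1:,4].argmax();ys,xs=np.nonzero(l==i)
W=f(np.c_[xs,ys],.105);r=cv2.minAreaRect(np.float32(W*1000));print("bar rect",r)
ev,v=np.linalg.eigh(np.cov(W.T));print("bar axis",ang(v[:,1]),"click",ang(np.diff(f([(269,188),(290,166)],.105),axis=0)[0]))
t=f([(308,65),(378,137),(437,76),(370,0)],.07);print(ang(t[0]-t[1])-90,ang(t[2]-t[1]),"click sides")
w=t[:2].mean(0);lid=f([(265.5,191)],.105)[0];print("window",w,"lid",lid,"dir",ang(w-lid))
```

```text
bar rect ((574.7999877929688, -295.111328125), (11.906959533691406, 24.06265640258789), 80.27873992919922)
bar axis 170.64380962971907 click 171.40191872722357
-189.3243323586483 172.071665745753 click sides
window [ 0.50034612 -0.27931313] lid [ 0.59081597 -0.29661909] dir 169.17071986011493
```

The mark faces the window to within about 1°. Next is the button.

{"api": "apply_moves", "payload": {
  "series": [
    {"jaw": 1,"dx": -16,"dy": 38,"dz": 0,"turn": 0},
    {"jaw": 1,"dx": -32,"dy": 76,"dz": 0,"turn": 0},
    {"jaw": 1,"dx": -48,"dy": 114,"dz": 0,"turn": 0},
    {"jaw": 1,"dx": -64,"dy": 152,"dz": 0,"turn": 0},
    {"jaw": 1,"dx": -80,"dy": 190,"dz": 0,"turn": 0}
  ]
}}

```text
time: 18.9
tool_pos: [0.5484, -0.0918, 0.2034]
tool_rot: [-0.002, -0.288, 0.958, 0.001]
contact_force: [-0.1, 0.3, -1.1]
gripper_width: 0.303
grasp_force: 0.0
```

{"api": "apply_moves", "payload": {
  "series": [
    {"jaw": 1,"dx": -16,"dy": 38,"dz": 0,"turn": 0},
    {"jaw": 1,"dx": -32,"dy": 76,"dz": 0,"turn": 0},
    {"jaw": 1,"dx": -48,"dy": 114,"dz": 0,"turn": 0},
    {"jaw": 1,"dx": -64,"dy": 152,"dz": 0,"turn": 0},
    {"jaw": 1,"dx": -80,"dy": 190,"dz": 0,"turn": 0}
  ]
}}

```text
time: 19.32
tool_pos: [0.5102, 0.1104, 0.2038]
tool_rot: [-0.002, -0.288, 0.958, 0.0]
contact_force: [1.0, 0.6, -0.4]
gripper_width: 0.001
grasp_force: 0.0
```

{"api": "apply_moves", "payload": {
  "series": [
    {"jaw": 1,"dx": -16,"dy": 38,"dz": 0,"turn": 0},
    {"jaw": 1,"dx": -30,"dy": 76,"dz": 0,"turn": 0},
    {"jaw": 1,"dx": -31,"dy": 79,"dz": 10,"turn": 0},
    {"jaw": 1,"dx": -31,"dy": 79,"dz": 30,"turn": 0},
    {"jaw": 1,"dx": -31,"dy": 79,"dz": 30,"turn": 0}
  ]
}}

```text
time: 19.73
tool_pos: [0.4909, 0.1914, 0.1702]
tool_rot: [-0.005, -0.289, 0.957, 0.0]
contact_force: [-1.9, -1.0, -1.3]
gripper_width: -0.002
grasp_force: 0.0
```

Run:
```python
from plant import grab_frame
from h import *
import time
for n in range(2):grab_frame("side")
to(.4914,.1918,.105)
```

```text
pos [0.4931 0.191  0.1738] yaw 2.1552 tilt [-0.005 -0.001 -1.   ] move mm [ 0.6  1.5 68.8] turn 0 F [-0.9 -0.6  0.3] w 0.001 j [ 0.23 -0.12  1.91 -0.    1.35 -1.93] t 19.83
```

{"api": "apply_moves", "payload": {
  "series": [
    {"jaw": 1,"dx": 0,"dy": 1,"dz": 30,"turn": 0},
    {"jaw": 1,"dx": 0,"dy": 1,"dz": 55,"turn": 0},
    {"jaw": 1,"dx": 0,"dy": 1,"dz": 65,"turn": 0},
    {"jaw": 1,"dx": 0,"dy": 1,"dz": 67,"turn": 0},
    {"jaw": 1,"dx": 0,"dy": 1,"dz": 67,"turn": 0}
  ]
}}

```text
time: 20.25
tool_pos: [0.4941, 0.192, 0.1095]
tool_rot: [-0.0, -0.288, 0.958, 0.0]
contact_force: [0.9, 0.7, -0.0]
gripper_width: 0.005
grasp_force: 0.0
```

Run:
```python
from plant import grab_frame
from h import *
for n in range(2):grab_frame("side")
to(.4914,.1918,.0965)
```

```text
pos [0.4953 0.1926 0.1113] yaw 2.155 tilt [ 0.003  0.001 -1.   ] move mm [ 3.7  1.6 14.8] turn 0 F [-0.1  0.3  0.6] w 0.0 j [ 0.23 -0.04  1.95 -0.    1.23 -1.92] t 20.35
```

{"api": "apply_moves", "payload": {
  "series": [
    {"jaw": 1,"dx": 3,"dy": 1,"dz": 3,"turn": 0},
    {"jaw": 1,"dx": 3,"dy": 1,"dz": 6,"turn": 0},
    {"jaw": 1,"dx": 3,"dy": 1,"dz": 10,"turn": 0},
    {"jaw": 1,"dx": 3,"dy": 1,"dz": 14,"turn": 0},
    {"jaw": 1,"dx": 3,"dy": 1,"dz": 16,"turn": 0}
  ]
}}

```text
time: 20.77
tool_pos: [0.4917, 0.192, 0.0948]
tool_rot: [0.001, -0.288, 0.958, -0.0]
contact_force: [-6.0, -2.3, 17.8]
gripper_width: -0.002
grasp_force: 8.9
```

{"api": "apply_moves", "payload": {
  "series": [
    {"jaw": 1,"dx": 0,"dy": 0,"dz": 1.5,"turn": 0},
    {"jaw": 1,"dx": 0,"dy": 0,"dz": 3,"turn": 0},
    {"jaw": 1,"dx": 0,"dy": 0,"dz": 4,"turn": 0},
    {"jaw": 1,"dx": 0,"dy": 0,"dz": 4,"turn": 0}
  ]
}}

```text
time: 21.1
tool_pos: [0.4919, 0.1921, 0.0946]
tool_rot: [-0.0, -0.289, 0.957, -0.0]
contact_force: [-13.5, -3.8, 28.3]
gripper_width: -0.001
grasp_force: 14.1
```

The stop came at a tip height of 75.6 mm, higher than I expected for a fully pressed button. I'll back off and find where contact starts.

{"api": "apply_moves", "payload": {
  "series": [
    {"jaw": 1,"dx": 0,"dy": 0,"dz": -4,"turn": 0},
    {"jaw": 1,"dx": 0,"dy": 0,"dz": -8,"turn": 0},
    {"jaw": 1,"dx": 0,"dy": 0,"dz": -12,"turn": 0},
    {"jaw": 1,"dx": 0,"dy": 0,"dz": -12,"turn": 0},
    {"jaw": 1,"dx": 0,"dy": 0,"dz": -12,"turn": 0}
  ]
}}

```text
time: 21.52
tool_pos: [0.4906, 0.1918, 0.101]
tool_rot: [-0.0, -0.288, 0.958, 0.0]
contact_force: [1.1, -0.1, 0.4]
gripper_width: 0.001
grasp_force: 0.7
```

Run:
```python
from plant import grab_frame
from h import *
import pickle
D=pickle.load(open("d0.pkl","rb"))
X=np.array([[.4914,.1918,.0775]])
P={n:grab_frame(n) for n in("side","scene","wrist")};pickle.dump(P,open("w8.pkl","wb"))
for n in("side","scene"):
  for lab,p in(("before",D[n]),("now",P[n])):
    u,v=proj(p,X)[0]
    m=cv2.inRange(cv2.cvtColor(p["pixels"],cv2.COLOR_RGB2HSV),(45,100,30),(85,255,255))
    u0,v0=int(u),int(v);s=m[v0-14:v0+14,u0-14:u0+14]>0
    ys,xs=np.nonzero(s);print(n,lab,(u.round(1),v.round(1)),s.sum(),"ext",xs.min()+u0-14,ys.min()+v0-14,xs.max()+u0-14,ys.max()+v0-14)
for n in("side","scene"):
  p=P[n];u,v=map(int,proj(p,X)[0]);hsv=cv2.cvtColor(p["pixels"],cv2.COLOR_RGB2HSV)
  for r in range(v-10,v+14):print(r,"".join("G" if 45<=h<=85 and s>100 else ("#" if q<45 else ("o" if 5<=h<=20 and s>180 else ".")) for h,s,q in hsv[r,u-18:u+18]))
to(.4914,.1918,.0965)
```

```text
side before (np.float64(216.0), np.float64(165.4)) 69 ext 211 162 221 170
side now (np.float64(216.0), np.float64(165.4)) 46 ext 212 163 221 170
scene before (np.float64(286.8), np.float64(155.2)) 66 ext 282 152 291 159
scene now (np.float64(286.8), np.float64(155.2)) 40 ext 282 153 291 159
155 ....ooooooooo..#######.oooooo.......
156 ....ooooooooo...######..............
157 ....oooooooo......###...............
158 .....oo...........####..............
159 ..................####..............
160 ..................####..............
161 ..................####..............
162 ..................####..............
163 ...................##...............
164 ...................#GGG.............
165 ...............G....GGGG............
166 ..............GGGGGGGGGG#...........
167 .............#GGGGGGGGGG#...........
168 .............#GGGGGGGGG##...........
169 .............#GGGGGGGGG##...........
170 .............##GGGGGGG###...........
171 .............############...........
172 ..............##########............
173 ...............#######..............
174 .........................
[... 630 characters left out ...]
 ............##GGGGGGGGGG##..........
157 ............##GGGGGGGGGG##..........
158 ............##GGGGGGGGGG##..........
159 ............####GGGGGGG###..........
160 ............##############..........
161 ............##############..........
162 ..............###########...........
163 ...............########.............
164 ....................................
165 ....................................
166 ....................................
167 ....................................
168 ....................................
pos [0.4906 0.1918 0.1009] yaw 2.1556 tilt [-0.001 -0.    -1.   ] move mm [-0.7 -0.4  4.4] turn 0 F [0.2 0.4 2. ] w -0.007 j [ 0.23 -0.04  1.97  0.    1.22 -1.92] t 21.67
```

{"api": "apply_moves", "payload": {
  "series": [
    {"jaw": 1,"dx": 0,"dy": 0,"dz": 2,"turn": 0},
    {"jaw": 1,"dx": 0,"dy": 0,"dz": 3,"turn": 0},
    {"jaw": 1,"dx": 0,"dy": 0,"dz": 3,"turn": 0}
  ]
}}

```text
time: 21.92
tool_pos: [0.4908, 0.1918, 0.0983]
tool_rot: [-0.0, -0.288, 0.958, 0.0]
contact_force: [-0.8, 0.2, 2.8]
gripper_width: -0.003
grasp_force: 1.5
```

{"api": "apply_moves", "payload": {
  "series": [
    {"jaw": 1,"dx": 0,"dy": 0,"dz": 2,"turn": 0},
    {"jaw": 1,"dx": 0,"dy": 0,"dz": 2,"turn": 0}
  ]
}}

```text
time: 22.08
tool_pos: [0.4909, 0.1918, 0.0964]
tool_rot: [-0.0, -0.288, 0.958, 0.0]
contact_force: [-1.2, -0.2, 3.8]
gripper_width: 0.001
grasp_force: 2.0
```

{"api": "apply_moves", "payload": {
  "series": [
    {"jaw": 1,"dx": 0,"dy": 0,"dz": 2,"turn": 0},
    {"jaw": 1,"dx": 0,"dy": 0,"dz": 2,"turn": 0}
  ]
}}

```text
time: 22.25
tool_pos: [0.4911, 0.1919, 0.095]
tool_rot: [-0.0, -0.288, 0.958, 0.0]
contact_force: [-2.7, -0.5, 6.5]
gripper_width: 0.002
grasp_force: 2.8
```

{"api": "apply_moves", "payload": {
  "series": [
    {"jaw": 1,"dx": 0,"dy": 0,"dz": 2,"turn": 0},
    {"jaw": 1,"dx": 0,"dy": 0,"dz": 2,"turn": 0}
  ]
}}

```text
time: 22.42
tool_pos: [0.4912, 0.1919, 0.0948]
tool_rot: [-0.001, -0.288, 0.958, -0.0]
contact_force: [-7.6, -1.8, 16.2]
gripper_width: -0.002
grasp_force: 8.3
```

The force rises along the spring to about 5 N and then meets a hard stop, so the button goes fully down. Now I'll retract.

{"api": "apply_moves", "payload": {
  "series": [
    {"jaw": 1,"dx": 0,"dy": 0,"dz": -10,"turn": 0},
    {"jaw": 1,"dx": 0,"dy": 0,"dz": -30,"turn": 0},
    {"jaw": 1,"dx": 0,"dy": 0,"dz": -70,"turn": 0},
    {"jaw": 1,"dx": 0,"dy": 0,"dz": -110,"turn": 0},
    {"jaw": 1,"dx": 0,"dy": 0,"dz": -150,"turn": 0}
  ]
}}

```text
time: 22.83
tool_pos: [0.4903, 0.1916, 0.2429]
tool_rot: [-0.001, -0.288, 0.958, 0.0]
contact_force: [0.5, 0.4, 0.3]
gripper_width: -0.002
grasp_force: 0.0
```

{"api": "apply_moves", "payload": {
  "series": [
    {"jaw": 1,"dx": 0,"dy": 0,"dz": 0,"turn": 0},
    {"jaw": 1,"dx": 0,"dy": 0,"dz": 0,"turn": 0},
    {"jaw": 1,"dx": 0,"dy": 0,"dz": 0,"turn": 0}
  ]
}}

```text
time: 23.08
tool_pos: [0.4907, 0.1917, 0.2417]
tool_rot: [-0.0, -0.288, 0.958, 0.0]
contact_force: [-0.1, 0.4, -2.2]
gripper_width: -0.001
grasp_force: 0.0
```

Run:
```python
from plant import grab_frame,ticket
from h import *
a=1.3958;ty=np.array([np.cos(a),np.sin(a)]);tx=np.array([-ty[1],ty[0]]);W=np.array([.5149,.3193])
for n in("side","scene"):
    p=grab_frame(n);m=cv2.inRange(cv2.cvtColor(p["pixels"],cv2.COLOR_RGB2HSV),(5,170,50),(20,255,255))
    u,v=map(int,proj(p,[[*W,.06]])[0]);k=np.zeros_like(m);k[v-40:v+40,u-45:u+45]=1
    nn,l,s,c=cv2.connectedComponentsWithStats(m*k);
    i=1+s[1:,4].argmax();ys,xs=np.nonzero(l==i)
    L=(back(p,np.c_[xs,ys],.06)[:,:2]-W)@np.c_[tx,ty]*1000
    print(n,len(xs),"x",np.percentile(L[:,0],[1,99]).round(1),"y",np.percentile(L[:,1],[1,99]).round(1))
to(.4914,.1918,.2)
```

```text
side 349 x [-42.4  42.1] y [-55.1  54.8]
scene 419 x [-44.6  44.5] y [-60.3  58.6]
pos [0.4899 0.1915 0.24  ] yaw 2.1556 tilt [-0.004 -0.001 -1.   ] move mm [-1.5 -0.7 40. ] turn 0 F [-0.5 -0.2 -0.3] w -0.001 j [ 0.23 -0.18  1.85 -0.    1.47 -1.92] t 23.18
```

Both cameras place the cover flush and centred in the well, so I'm handing in the job.

```bash
python3 -c "
from plant import ticket
print(ticket.job_done())"
```

```text
the job is handed in; nothing more can be done
None
```

The job is handed in (no verdict was returned): the cover is home in the well with both ends pressed down, the jar's red mark faces the window to within about 1°, and the green button was pressed right down and released, though I pressed it a second time to confirm its full travel.

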